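Unload the sprung engraving rack into the cheese-tool gift tray

TASK

The engraved cheese tools are held in the plywood rack by a sprung keeper bar. Push the wooden wedge into the gap between the rack's fixed rail and the keeper's pull bar so that the keeper is propped open, then lay every tool that is in the rack flat in the tray pocket cut to its shape, blade towards the blade end of the pocket. When all are in, pull the wedge out so that the keeper springs shut and lay the wedge back in its bay on the rack; leave the other things on the table where they are.

Things in the scene. Friction and masses are not known exactly. Their poses are not given: they have to be found in the camera images.
- rack: Supplier's rack, fixed: plywood deck 244 (x) x 250 mm (y), its top 8 mm above the table. Origin mid-underside; wedge mechanism on its -x side. Up to 5 tools lie on it along x, blades to +x. An aluminium keeper bar across it covers the rear handle ends by 10 mm, 1 mm above them. Keeper, rail and pull bar stand up to 19 mm above the deck.
- rack_middle (a point): Middle of the row of grip points: rack (14, 0, 15) mm. The slots are at y = -100, -50, 0, 50, 100 mm from it (which tool is where varies, some empty). Handles lie on the deck in channels 25 mm wide between combs 8 mm high (26 to 54 mm behind and 24 to 36 mm ahead of this point; fingers fit between them); a toe stop 4 mm high stands in front of the handles.
- keeper (a joint): Keeper bar's slide, m: 0 shut, grows as it moves to the rack's -x, limit 0.021. A spring shuts it (2 N at 0, 3.5 N at 0.016). Handles lift free above 0.011; the wedge fully in holds 0.016. Its pull bar runs along y beside a fixed rail. The gap between them (rack x = -80 rail, -92 mm pull bar when shut; both 18 mm high) runs from a stem at y = -101 to -28 mm, then flares to a 25 mm mouth at y = -14 mm.
- wedge: Wooden wedge lying flat, 28 (x) x 98 (y) x 18 mm; on its tail a grip block 28 x 34 mm (y -14 to 20), top at 40 mm: take it there, across x. Origin on the underside, mid-width, 20 mm from the tail (+y), 78 from the nose (-y). +x face flat, goes against the rail; -x face slopes: 6 mm thick (x 8 to 14) at the nose, full from y = -36 mm. Enters nose first along the rack's -y; up to 15 N.
- wedge_seat (a point): On the rack deck, rack (-94, -12, 8) mm: where the wedge's origin comes when it is fully in, wedge axes parallel to the rack's. The keeper stays open once the wedge's full-width part is past the pull bar's end; the wedge is then held by friction.
- wedge_bay (a point): On the rack deck, rack (-94, 98, 8) mm: the wedge's origin when it lies in its bay, axes parallel to the rack's. The bay has rims 5 mm high at both sides (32 mm apart) and behind the tail (3 mm behind it) and is open towards the gap, in line with it; the wedge starts there.
- tray: Loose tray, 262 (x) x 232 mm (y), rim 18 mm high; kraft insert, top 14 mm above the underside, 10 mm above the pocket floors. Origin mid-underside. Five keyed pockets along y, turned end for end: handle channel 25 mm wide, head recess 7 mm wider than the blade, 3 to 4 mm spare at the ends. A finger trough (y -24 to 24 mm) crosses all pockets. 0.7 kg.
- cleaver: Cheese tool, 70 g. Dark wooden handle 90 x 20 x 14 mm (same on all). Origin: grip point near the balance, centre of the handle's section, 54 mm from its rear and 36 mm from its front end; x to the blade tip. Blade 3 mm thick at mid-height of the handle, clear of the surface it lies on. Broad rectangular blade 40 mm wide, tip at 98 mm.
- spade: Cheese tool, 70 g. Dark wooden handle 90 x 20 x 14 mm (same on all). Origin: grip point near the balance, centre of the handle's section, 54 mm from its rear and 36 mm from its front end; x to the blade tip. Blade 3 mm thick at mid-height of the handle, clear of the surface it lies on. Pointed leaf blade 32 mm wide, tip at 100 mm.
- almond: Cheese tool, 70 g. Dark wooden handle 90 x 20 x 14 mm (same on all). Origin: grip point near the balance, centre of the handle's section, 54 mm from its rear and 36 mm from its front end; x to the blade tip. Blade 3 mm thick at mid-height of the handle, clear of the surface it lies on. Short blade, a round disc 30 mm across, tip at 73 mm.
- slim: Cheese tool, 70 g. Dark wooden handle 90 x 20 x 14 mm (same on all). Origin: grip point near the balance, centre of the handle's section, 54 mm from its rear and 36 mm from its front end; x to the blade tip. Blade 3 mm thick at mid-height of the handle, clear of the surface it lies on. Narrow round-ended blade 14 mm wide, tip at 106 mm.
- fork: Cheese tool, 70 g. Dark wooden handle 90 x 20 x 14 mm (same on all). Origin: grip point near the balance, centre of the handle's section, 54 mm from its rear and 36 mm from its front end; x to the blade tip. Blade 3 mm thick at mid-height of the handle, clear of the surface it lies on. Two prongs, 26 mm wide, tips at 98 mm.
- pocket_cleaver (a point): Pocket for the cleaver: tray x = -100 mm, y = 0, 11 mm above the tray's underside (7 above the pocket floor): where the tool's origin comes when it lies mid-pocket. Axes are the tray's. Blade end of the pocket towards the tray's +y.
- pocket_slim (a point): Pocket for the slim: tray x = -50 mm, y = 0, 11 mm above the tray's underside (7 above the pocket floor): where the tool's origin comes when it lies mid-pocket. Axes are the tray's. Blade end of the pocket towards the tray's -y.
- pocket_spade (a point): Pocket for the spade: tray x = 0 mm, y = 0, 11 mm above the tray's underside (7 above the pocket floor): where the tool's origin comes when it lies mid-pocket. Axes are the tray's. Blade end of the pocket towards the tray's +y.
- pocket_fork (a point): Pocket for the fork: tray x = 50 mm, y = 0, 11 mm above the tray's underside (7 above the pocket floor): where the tool's origin comes when it lies mid-pocket. Axes are the tray's. Blade end of the pocket towards the tray's -y.
- pocket_almond (a point): Pocket for the almond: tray x = 100 mm, y = 0, 11 mm above the tray's underside (7 above the pocket floor): where the tool's origin comes when it lies mid-pocket. Axes are the tray's. Blade end of the pocket towards the tray's +y.
- cleaver_tip (a point): Tip of the cleaver's blade end, on its middle line.
- spade_tip (a point): Tip of the spade's blade end, on its middle line.
- almond_tip (a point): Tip of the almond's blade end, on its middle line.
- slim_tip (a point): Tip of the slim's blade end, on its middle line.
- fork_tip (a point): Tip of the fork's blade end, on its middle line.
- gift_box_small: Bystander: closed white gift box, 81 x 120 x 42 mm.
- coasters: Bystander: small stack of green coasters, 97 x 97 x 21 mm.
Mind the look-alikes: they are no part of the job. Of the things that look like the wedge, the larger one is meant.

How it is judged:
By the outcome, as a careful person would: the job done as asked, in the order asked, and still so for the second after the job is handed in, with the robot touching nothing.
Of cleaver, spade, almond, slim, fork only 3 to 5 are there at a start; the rules pass over those that are not, and their reading is None.
At some moment in a run one of tray may be knocked a few centimetres aside while the robot is not near it.
Once in a run the grip may slacken for a moment while it holds something.
It also fails if it takes over 210 s, if anything falls off the work surface, if the arm or the gripper's body presses on something with over 40 N, if the wrist force passes 120 N, or if a joint passes its speed limit or range.

ROBOT

A 7-joint arm with a two-finger parallel gripper is mounted at the origin on a cart in front of the work surface, level with it; the furniture and walls round the work are solid. World frame = base frame: x ahead of the robot, y to its left, z up, the work surface at z = 0. Lengths are in m, angles in rad, forces in N, time in s.
With the tool pointing down it reaches from about 0.425 to 0.925 m from the base axis. Payload 6.8 kg.
Tool frame: the origin (TCP) lies midway between the tips of the shut fingers; the grasp point (between the pads) lies r.grasp_offset behind it (r.grasp_offset is the distance from the TCP to the grasp point, in m); z points along the fingers, y is the direction in which the jaws open and shut (so a half turn about z gives the same grasp; the last joint's range is limited). The gripper opens to 85 mm and grips with 20 to 120 N. Pads are 22 mm wide; open, the fingers measure 114 mm over their backs; the gripper's body (76 mm by 85 mm) begins 54 mm behind the grasp point. The pads swing forward as they close: fully open they stand 13 mm farther back than shut.
Start: joints at [-0.108, 0.477, 0.022, 1.555, -0.011, 1.109, -0.083], TCP at [0.675, 0, 0.231] pointing down, gripper open.
Joint ranges: [-2.96, 2.96], [-0.34, 2.1], [-1.41, 1.46], [0.24, 2.44], [-1.37, 4.51], [0.17, 1.92], [-2.96, 2.96]. Speed limits (rad/s): [2.39, 2.39, 3.14, 3.14, 3.14, 3.14, 3.14].

INTERFACE

Orientations are given as a rotation vector (axis times angle).
In Python, from bench import r gives the robot as it stands. The module is installed in compiled form; this text tells all that it offers.
- The arm moves only by the tool send_rows, never from a script. Its argument "moves" is one flat list of numbers, 4 for each row, row after row: the shift along the tool's x, y, z in mm, then the turn about the tool's z in degrees. A call has 1 to 8 rows; each row is the pose to reach, as a shift and turn from the pose commanded when the call began, along the tool's axes at that moment; what a row does not reach only later rows make up. A row lasts 1/8 s, in which the tool goes at most 62.5 mm and 10.7 degrees, less where a joint would pass 70% of its speed; a pose out of reach is approached as far as the arm can. A call with a gripper value outside its range is refused whole. "hand" is the closure, from 0 (fully open) to 1 (shut), set as the call begins (left out, the last holds). The fingers move at their own pace and stop on an object; "newtons" is the grip in N (left out, the last holds). Time passes only in rows, so rows that repeat a pose let the fingers close. It gives the time, the measured TCP pose, the force and the opening at its end, in the units of the state.
- r.get_obs(): the state, without advancing time (a new reading comes with each control period).
- r.grab_frame(name): name is "scene" or "side" or "wrist"; returns a dict with "img" (480x640x3 uint8, red, green, blue), "mtx" (3x3 intrinsics, pixels), "world_to_cam" (4x4, takes a point from world to camera coordinates). Camera axes: x right, y up, looking along -z (the intrinsics and any distortion apply to the point x, -y, -z); pixel columns grow to the right and rows downward; lengths in m; the calibration is good to about 2 mm. The wrist camera is an equidistant fisheye: a pixel r from the principal point sees the ray r / f radians off the axis. A picture is of the moment at which its call begins. There is no depth.
- r.hand_in(): hands the job in, once; it reports no verdict.
The state is a dict: "clock": time; "joints": joint angles; "qvel": joint speeds; "tau": joint torques, N m; "tcp_pos": TCP position; "orientation": TCP orientation; "contact_force": force on the tool from outside, world axes, zero at the start; "moment": the same for the moment, N m; "grip_width": finger opening in m.
Only numpy, scipy, OpenCV 4.12 (cv2) and the standard library are available. Lean on these libraries where they do the work, as an engineer would, in place of code of your own. Each camera call takes 0.05 s, during which the arm holds its last target.

## Working session

There is one attempt and no reset: what is moved stays moved. The work goes in short steps, Python scripts to look and compute and a tool call to move; the robot and the scene stay as the last step left them, time stands still between calls to the robot, and variables do not carry over. Pictures are saved under pics/ and viewed, and the job is handed in when it is done.

Besides the shell and the picture viewer there is one more tool, called as name(argument=value, ...) on one line, values as JSON. send_rows: Moves the arm, as the interface text tells. Its arguments: {"type":"object","properties":{"moves":{"type":"array"},"hand":{"type":"number"},"newtons":{"type":"number"}},"required":["moves"]}

```bash
mkdir -p pics; python3 - <<'E'
from bench import r
import cv2,numpy as np
o=r.get_obs(); print(o); print(r.grasp_offset)
for n in ["scene","side","wrist"]:
    f=r.grab_frame(n); cv2.imwrite(f"pics/{n}0.png",f["img"][:,:,::-1]); print(n,f["mtx"],f["world_to_cam"])
    print([k for k in f])
E
```

```text
{'clock': 0.0, 'joints': array([-0.10814486,  0.47781479,  0.02231157,  1.55643943, -0.01150219,
        1.10928565, -0.08309948]), 'qvel': array([ 1.60691220e-03, -1.38431713e-03, -1.48102433e-04, -4.96758305e-05,
        1.59531511e-04,  8.02098238e-04,  4.88124345e-04]), 'tau': array([-5.45967814e-04, -5.96443820e+01,  1.60769675e+00, -2.81194621e+01,
        1.24063640e-02,  9.39900521e-03,  2.20753498e-05]), 'tcp_pos': array([6.74416448e-01, 3.43152314e-05, 2.30320386e-01]), 'orientation': array([-2.22049238e+00, -2.22069479e+00,  2.14991269e-03]), 'contact_force': array([ 0.3276847 ,  0.26185065, -0.0555015 ]), 'moment': array([-1.85044811e-05, -5.71031973e-03,  3.41059505e-02]), 'grip_width': 0.08563639302284237}
0.0187
scene [[505.33538934   0.         314.85738017]
 [  0.         505.33538934 246.63196717]
 [  0.           0.           1.        ]] [[-0.42010189 -0.90727468  0.01915858  0.210322  ]
 [ 0.68395334 -0.30267919  0.66377191 -0.37397272]
 [-0.59642454  0.29195541  0.74768964 -1.33103001]
 [ 0.          0.          0.          1.        ]]
['img', 'mtx', 'world_to_cam']
side [[594.00136735   0.         316.92447187]
 [  0.         594.00136735 238.96717118]
 [  0.           0.           1.        ]] [[-0.92353236 -0.38293628  0.02116098  0.46647142]
 [ 0.19749377 -0.42755057  0.88215459 -0.1540145 ]
 [-0.32876161  0.81887747  0.47048432 -1.45773539]
 [ 0.          0.          0.          1.        ]]
['img', 'mtx', 'world_to_cam']
wrist [[371.64829954   0.         318.48660788]
 [  0.         371.64829954 233.56107451]
 [  0.           0.           1.        ]] [[ 9.99998145e-01  4.92332295e-04 -1.86239944e-03 -6.73394527e-01]
 [-9.89266882e-04  9.60816882e-01 -2.77182142e-01  3.47147824e-02]
 [ 1.65295910e-03  2.77183470e-01  9.60815587e-01 -3.80129289e-01]
 [ 0.00000000e+00  0.00000000e+00  0.00000000e+00  1.00000000e+00]]
['img', 'mtx', 'world_to_cam']
```

View pics/scene0.png

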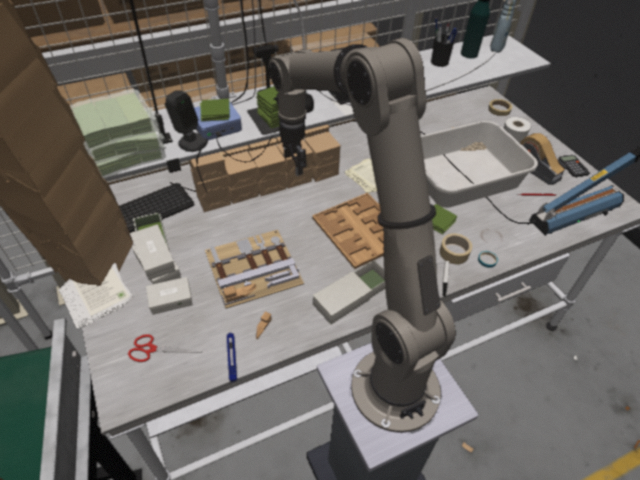

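View pics/side0.png

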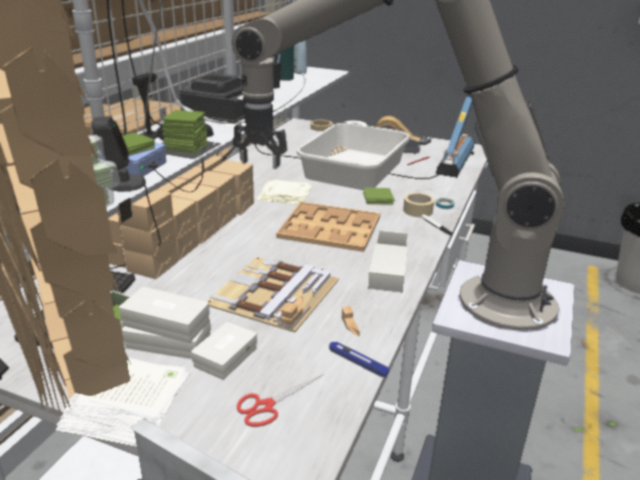

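View pics/wrist0.png

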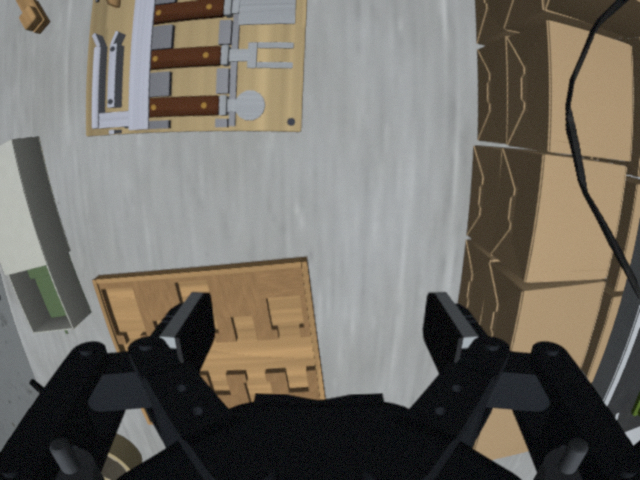

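The wrist view shows the tray around (210,340) and the rack around (195,60) with almond, fork and cleaver visible. The scene and side views show a second wedge-like piece on the table at scene (263,323) and side (350,320). I'll write helpers and estimate the rack and tray positions.

```bash
cat > h.py <<'E'
from bench import r
import cv2,numpy as np
from scipy.spatial.transform import Rotation as Ro
def grab(n,save=None):
    f=r.grab_frame(n); f["n"]=n
    if save: cv2.imwrite("pics/"+save,f["img"][:,:,::-1])
    return f
def ray(f,u,v):
    K=f["mtx"];x=(u-K[0,2])/K[0,0];y=(v-K[1,2])/K[1,1]
    if f["n"]=="wrist":
        th=np.hypot(x,y); s=np.tan(th)/th if th>1e-9 else 1; 
        x,y=x*s,y*s
    d=np.array([x,-y,-1.]);T=f["world_to_cam"];R=T[:3,:3]
    return -R.T@T[:3,3],R.T@d
def onz(f,u,v,z):
    c,d=ray(f,u,v); return c+d*(z-c[2])/d[2]
def proj(f,p):
    T=f["world_to_cam"];q=T[:3,:3]@np.asarray(p)+T[:3,3];x,y,z=q[0],-q[1],-q[2];K=f["mtx"]
    if f["n"]=="wrist":
        rr=np.hypot(x,y);th=np.arctan2(rr,z);a=x/rr*th;b=y/rr*th
    else: a,b=x/z,y/z
    return np.array([K[0,0]*a+K[0,2],K[1,1]*b+K[1,2]])
def state():
    o=r.get_obs();R=Ro.from_rotvec(o["orientation"]).as_matrix()
    yaw=np.degrees(np.arctan2(R[1,0],R[0,0]))
    return o,R,yaw
def togo(p,yaw=None):
    """shift in tool axes (mm) from measured TCP to TCP target p, turn about tool z to make tool x heading = yaw (deg)"""
    o,R,y0=state(); d=R.T@(np.asarray(p)-o["tcp_pos"])*1e3
    t=None if yaw is None else -((yaw-y0+180)%360-180)
    return np.round(d,1),t
E
python3 - <<'E'
from h import *
f=grab("wrist")
for u,v in [(86,135),(303,132)]: print("rack corner",onz(f,u,v,0.008))
for u,v in [(94,277),(305,258)]: print("tray corner",onz(f,u,v,0.018))
print(state()[1:])
E
```

```text
rack corner [0.41373405 0.08121552 0.008     ]
rack corner [0.65845641 0.0696239  0.008     ]
tray corner [ 0.40603666 -0.08441566  0.018     ]
tray corner [ 0.65987227 -0.05616688  0.018     ]
(array([[-1.63504908e-05,  9.99999390e-01, -1.10432941e-03],
       [ 9.99999998e-01,  1.62790148e-05, -6.47323312e-05],
       [-6.47143143e-05, -1.10433047e-03, -9.99999388e-01]]), np.float64(90.00093681411579))
```

send_rows(moves=[50,-27,-10,0,100,-54,-20,0,150,-81,-30,0,200,-108,-40,0,250,-135,-50,0,250,-135,-50,0])

```text
clock: 0.95
tcp_pos: [0.5372, 0.2562, 0.2823]
orientation: [-2.209, -2.23, -0.004]
contact_force: [0.1, -0.5, -0.0]
grip_width: 0.0853
```

```bash
python3 - <<'E'
from h import *
f=grab("wrist","w1.png"); print(r.get_obs()["tcp_pos"])
E
```

```text
[0.5387409  0.25266397 0.2816944 ]
```

View pics/w1.png

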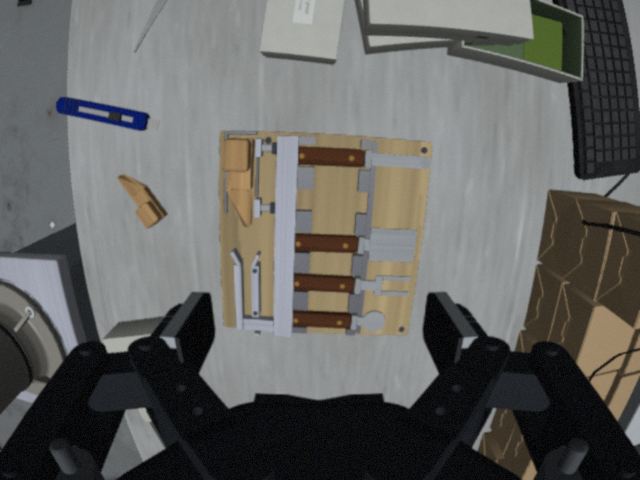

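The wrist view shows four tools in the rack. From the top: slim (333,157), an empty slot, cleaver (330,243), fork (325,284), almond (322,321). There is no spade.
Wedge candidates:
- The piece in the rack bay at (238,175), which is larger, has its grip block at the tail and lies in line with the gap.
- The piece loose on the table at (143,202), which is smaller and therefore a decoy.

I choose the one in the bay and will check it in a crop.

```bash
python3 - <<'E'
from h import *
im=cv2.imread("pics/w1.png")
c=im[120:345,105:440]; cv2.imwrite("pics/w1c.png",cv2.resize(c,None,fx=2.38,fy=2.38,interpolation=cv2.INTER_CUBIC))
E
```

```text
(no output)
```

View pics/w1c.png

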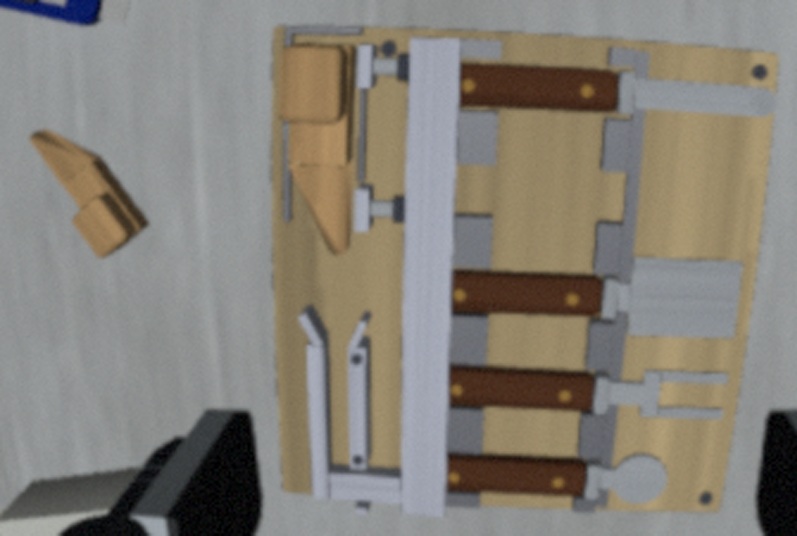

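The crop confirms it: a large block-tailed wedge lies in the rack bay, nose (crop 338,250) pointing to the gap mouth at (335,320), and the smaller decoy lies loose at left. Next I'll fit the rack pose.

```bash
cat >> h.py <<'E'
def fit2(L,W):
    """rigid 2d fit L(local)->W(world): yaw deg, t, residuals mm"""
    L=np.asarray(L,float)[:,:2];W=np.asarray(W,float)[:,:2];l=L-L.mean(0);w=W-W.mean(0)
    a=np.arctan2((l[:,0]*w[:,1]-l[:,1]*w[:,0]).sum(),(l*w).sum());R=np.array([[np.cos(a),-np.sin(a)],[np.sin(a),np.cos(a)]])
    t=W.mean(0)-R@L.mean(0); return np.degrees(a),t,np.round((W-(L@R.T+t))*1e3,1)
E
python3 - <<'E'
from h import *
f=grab("wrist")
C=[(276,26),(777,53),(719,511),(283,491)]
W=[onz(f,u/2.38+105,v/2.38+120,0.008) for u,v in C]
L=np.array([(-122,125),(122,125),(122,-125),(-122,-125)])/1e3
print(fit2(L,W))
# wedge block top z=.048 corners in crop
B=[(281,45),(342,45),(341,122),(281,121)]
W=[onz(f,u/2.38+105,v/2.38+120,0.048) for u,v in B]; print(np.round(W,4)); print(fit2(np.array([(-14,20),(14,20),(14,-14),(-14,-14)])/1e3,W))
E
```

```text
(np.float64(-2.6422060431736174), array([0.54147494, 0.19574206]), array([[ 1.9, -0.8],
       [-1.9, -0.4],
       [-0.6,  0.5],
       [ 0.6,  0.7]]))
[[0.4399 0.317  0.048 ]
 [0.4669 0.3161 0.048 ]
 [0.4658 0.2828 0.048 ]
 [0.4389 0.2837 0.048 ]]
(np.float64(-1.8693572607753906), array([0.45279147, 0.29690515]), array([[ 0.5, -0.4],
       [-0.5, -0.3],
       [-0.5,  0.3],
       [ 0.6,  0.4]]))
```

```bash
python3 - <<'E'
from h import *
o,R,y=state(); print(o["tcp_pos"],y,np.abs(o["qvel"]).max()); print(togo((0.4527,0.300,0.11),87.4))
E
```

```text
[0.53977386 0.25030902 0.28130147] 90.08662331505617 0.03344282649542054
(array([ 49.9, -87. , 171.3]), np.float64(2.686623315056181))
```

send_rows(moves=[12,-22,43,1,25,-44,86,2,37,-66,129,2.7,50,-87,171,2.7,50,-87,171,2.7,50,-87,171,2.7])

```text
clock: 1.8
tcp_pos: [0.4551, 0.299, 0.1113]
orientation: [2.275, 2.165, 0.002]
contact_force: [0.7, -0.2, 0.3]
grip_width: 0.0856
```

```bash
python3 - <<'E'
from h import *
f=grab("wrist","w2.png"); s=state(); print(s[0]["tcp_pos"],s[2])
E
```

```text
[0.45557126 0.29932904 0.11179892] 87.1426245948529
```

View pics/w2.png

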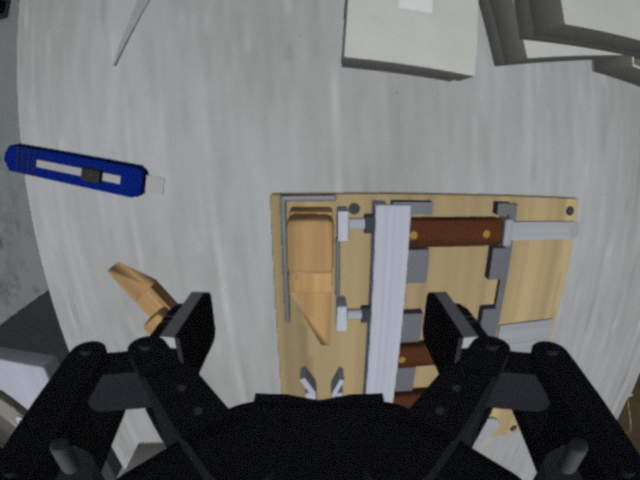

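The wrist view shows the bay wedge's block at about (310,240), the keeper posts right beside it at (343,225) and (343,313), and the fingers straddling it.

```bash
python3 - <<'E'
from h import *
im=cv2.imread("pics/w2.png")
c=im[185:405,265:425]; cv2.imwrite("pics/w2c.png",cv2.resize(c,None,fx=2.7,fy=2.7,interpolation=cv2.INTER_CUBIC))
s=state(); print(s[0]["tcp_pos"],s[2])
E
```

```text
[0.45557126 0.29932904 0.11179892] 87.1426245948529
```

View pics/w2c.png

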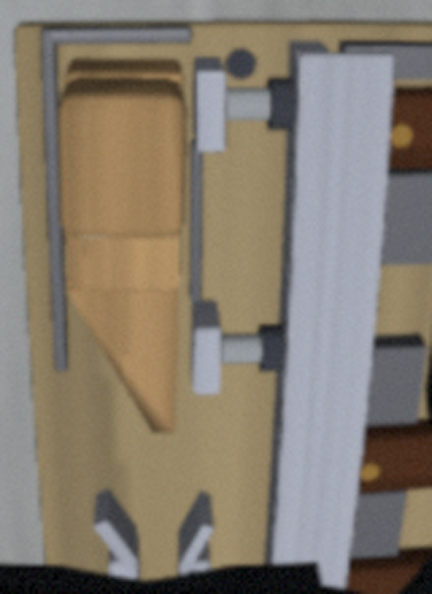

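```bash
python3 - <<'E'
from h import *
f=grab("wrist")
B=[(61,95),(182,95),(180,236),(62,236)]
W=[onz(f,u/2.7+265,v/2.7+185,0.048) for u,v in B]; print(np.round(W,4),np.mean(W,0)); print(fit2(np.array([(-14,17),(14,17),(14,-17),(-14,-17)])/1e3,W))
s=state(); print(s[0]["tcp_pos"],s[2]);print(togo((0.4530,0.3000,0.030),87.4))
E
```

```text
[[0.4383 0.3209 0.048 ]
 [0.464  0.3196 0.048 ]
 [0.4623 0.2874 0.048 ]
 [0.4361 0.2886 0.048 ]] [0.45015982 0.30412118 0.048     ]
(np.float64(-3.190011629794819), array([0.45015982, 0.30412118]), array([[ 1.1, -1. ],
       [-1.1, -0.7],
       [-0.9,  1. ],
       [ 0.8,  0.7]]))
[0.45551722 0.29948494 0.1119701 ] 87.14141749905184
(array([ 0.3, -2.8, 82. ]), np.float64(-0.25858250094816526))
```

send_rows(moves=[1,-2,25,0,2.3,-4.4,52,0,2.3,-4.4,52,0,2.3,-4.4,52,0], hand=0.35)

```text
clock: 2.4
tcp_pos: [0.4502, 0.3027, 0.0598]
orientation: [2.274, 2.167, 0.004]
contact_force: [0.1, -0.3, 0.4]
grip_width: 0.0556
```

```bash
python3 - <<'E'
from h import *
f=grab("wrist","w3.png"); s=state(); print(s[0]["tcp_pos"],s[2],s[0]["grip_width"])
print(proj(f,s[0]["tcp_pos"]))
E
```

```text
[0.45017582 0.30289014 0.05991499] 87.25017731839874 0.05558714593821974
[320.13715345 302.82509172]
```

View pics/w3.png

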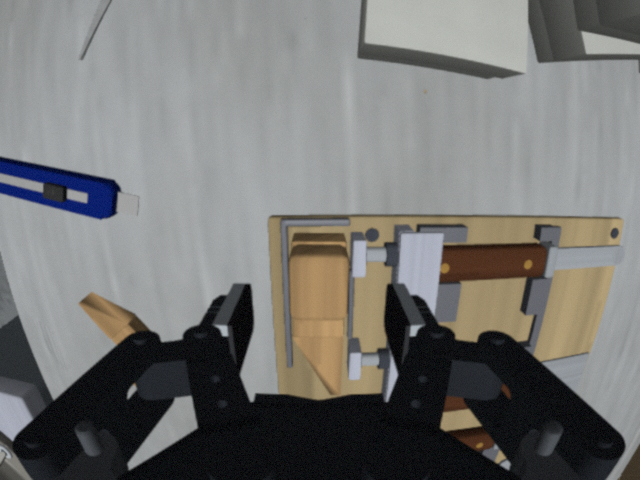

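```bash
python3 - <<'E'
from h import *
f=grab("wrist"); s=state()
print(onz(f,319,283,.048),s[0]["tcp_pos"]); print(togo((0.4502,0.3025,0.030),87.3))
E
```

```text
[0.44991767 0.30713733 0.048     ] [0.45002918 0.30292513 0.05983771]
(array([-0.5,  0.1, 29.8]), np.float64(-0.04362342667934627))
```

send_rows(moves=[2,0,15,0,2,0,29,0,2,0,29,0])

```text
clock: 2.88
tcp_pos: [0.4477, 0.3037, 0.0276]
orientation: [-2.273, -2.169, 0.005]
contact_force: [0.3, -0.9, -0.0]
grip_width: 0.0557
```

send_rows(moves=[0,0,0,0,0,0,0,0,0,0,0,0,0,0,0,0], hand=1, newtons=60)

```text
clock: 3.38
tcp_pos: [0.4491, 0.3047, 0.0297]
orientation: [2.273, 2.168, 0.001]
contact_force: [0.4, 0.2, 2.4]
grip_width: 0.0266
```

```bash
python3 - <<'E'
from h import *
f=grab("wrist","w4.png"); s=state(); print(s[0]["tcp_pos"],s[2],s[0]["grip_width"],s[0]["contact_force"])
grab("scene","s4.png")
E
```

```text
[0.44913837 0.30474095 0.02966675] 87.29965454670172 0.02687666911603406 [ 0.26981346 -0.10137975  3.13182677]
```

View pics/w4.png

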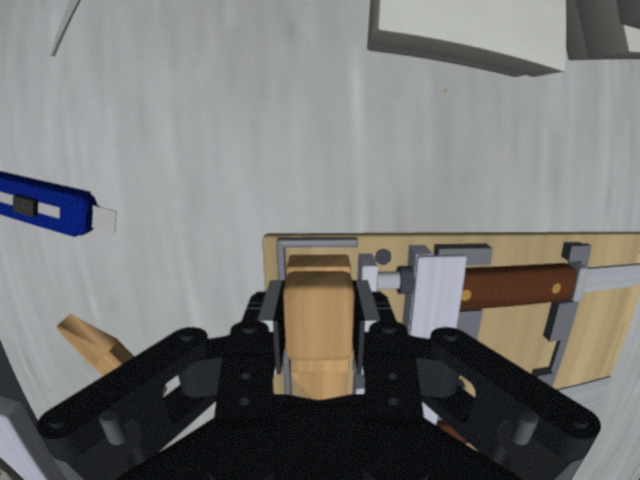

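```bash
python3 - <<'E'
from h import *
a=cv2.imread("pics/s4.png")[210:330,180:340]
f=grab("side"); b=cv2.cvtColor(f["img"],cv2.COLOR_RGB2BGR)[240:345,190:350]
cv2.imwrite("pics/s4c.png",np.vstack([cv2.resize(a,(640,300),interpolation=cv2.INTER_CUBIC),cv2.resize(b,(640,300),interpolation=cv2.INTER_CUBIC)]))
E
```

```text
(no output)
```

View pics/s4c.png

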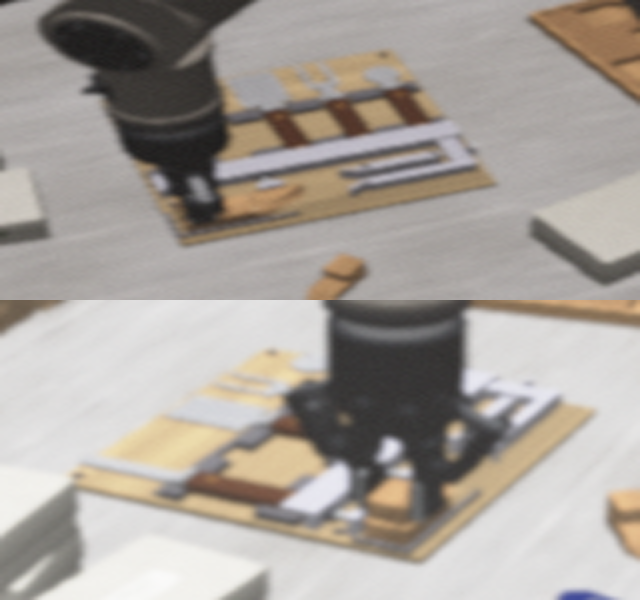

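The wedge's block is held between the pads. In the scene crop the nose is at (300,185), pointing to the gap mouth at about (345,180). I'll slide it towards the mouth.

send_rows(moves=[0,0,-1,0,-8,0,-1,0,-16,0,-1,0,-24,0,-1,0,-32,0,-1,0,-40,0,-1,0,-40,0,-1,0])

```text
clock: 4.4
tcp_pos: [0.447, 0.2636, 0.0303]
orientation: [2.274, 2.167, -0.001]
contact_force: [-0.1, 0.3, -1.4]
grip_width: 0.0267
```

```bash
python3 - <<'E'
from h import *
f=grab("scene","s5.png");o=state();print(o[0]["tcp_pos"],o[2],o[0]["contact_force"])
a=cv2.imread("pics/s5.png")[210:310,190:310];cv2.imwrite("pics/s5c.png",cv2.resize(a,None,fx=6,fy=6,interpolation=cv2.INTER_CUBIC))
E
```

```text
[0.44702794 0.26429259 0.03035769] 87.26492997528882 [-0.46991566  0.43010868 -1.17960011]
```

View pics/s5c.png

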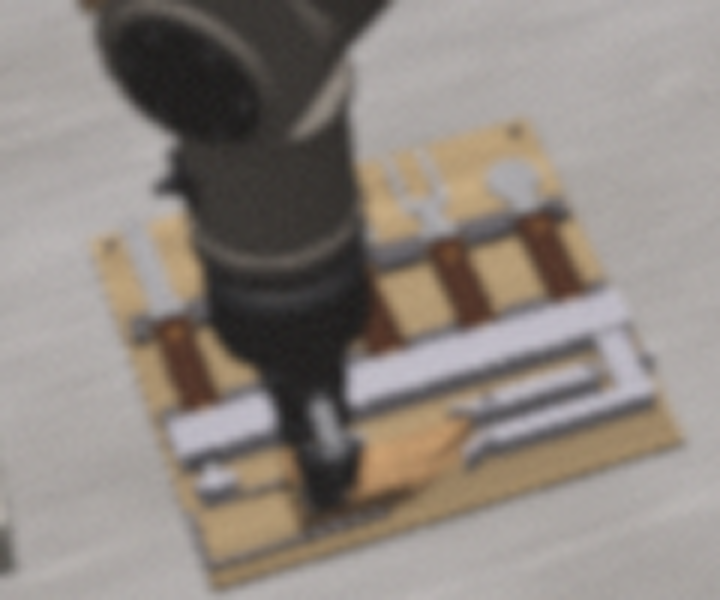

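The nose at (468,425) is between the rail flare (455,410) and the bar flare (470,455), so it is entering the mouth.

send_rows(moves=[-5,0,0,0,-10,0,0,0,-15,0,0,0,-20,0,0,0,-20,0,0,0])

```text
clock: 5.08
tcp_pos: [0.4469, 0.245, 0.0307]
orientation: [2.273, 2.168, 0.003]
contact_force: [2.2, 2.7, -0.1]
grip_width: 0.0266
```

```bash
python3 - <<'E'
from h import *
f=grab("scene","s6.png");o=state();print(o[0]["tcp_pos"],o[2],o[0]["contact_force"])
a=cv2.imread("pics/s6.png")[210:310,190:310];cv2.imwrite("pics/s6c.png",cv2.resize(a,None,fx=6,fy=6,interpolation=cv2.INTER_CUBIC))
E
```

```text
[0.44670644 0.24501509 0.03065039] 87.30416289231975 [1.68172066 2.72964984 0.53367794]
```

View pics/s6c.png

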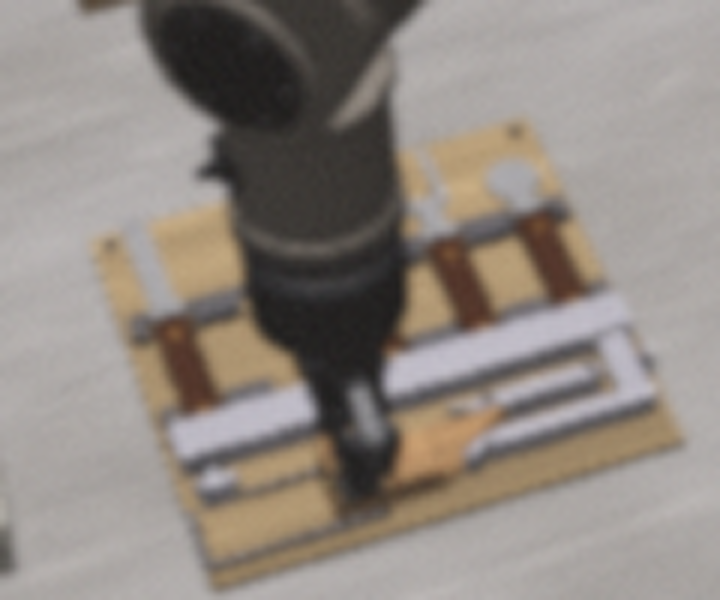

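send_rows(moves=[-5,0,0,0,-10,0,0,0,-15,0,0,0,-20,0,0,0,-25,0,0,0,-25,0,0,0])

```text
clock: 5.88
tcp_pos: [0.446, 0.2205, 0.0308]
orientation: [2.273, 2.168, 0.005]
contact_force: [3.2, 4.2, 0.2]
grip_width: 0.0265
```

send_rows(moves=[-5,0,0,0,-10,0,0,0,-15,0,0,0,-20,0,0,0,-20,0,0,0])

```text
clock: 6.5
tcp_pos: [0.4438, 0.1986, 0.0302]
orientation: [2.274, 2.167, -0.002]
contact_force: [3.9, 0.6, 0.8]
grip_width: 0.0267
```

```bash
python3 - <<'E'
from h import *
f=grab("scene","s7.png");o=state();print(o[0]["tcp_pos"],o[2],o[0]["contact_force"])
a=cv2.imread("pics/s7.png")[210:310,190:310];cv2.imwrite("pics/s7c.png",cv2.resize(a,None,fx=6,fy=6,interpolation=cv2.INTER_CUBIC))
E
```

```text
[0.44373272 0.19856669 0.03019866] 87.25110263399674 [ 3.50438218 -0.28626767  0.58096135]
```

View pics/s7c.png

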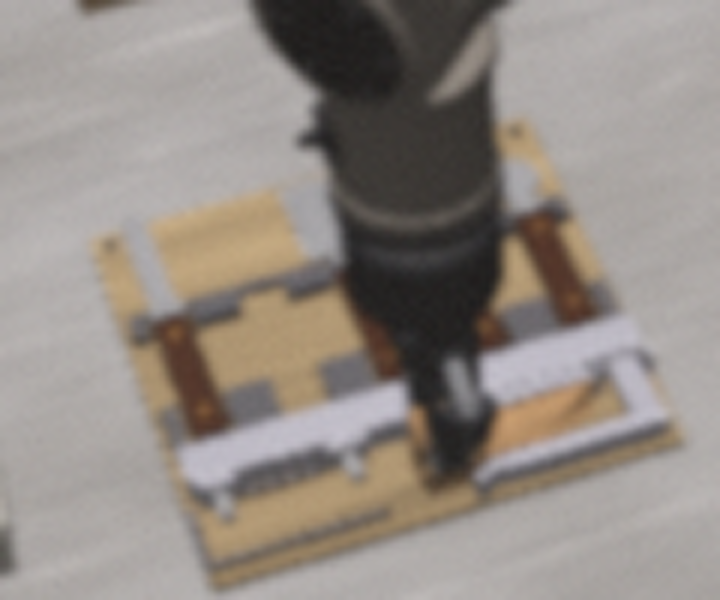

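send_rows(moves=[-2,0,0,0,-4,0,0,0,-4,0,1,0,-4,0,1,0])

```text
clock: 7.05
tcp_pos: [0.4437, 0.1955, 0.0296]
orientation: [2.273, 2.168, -0.0]
contact_force: [2.4, 1.0, 4.7]
grip_width: 0.0267
```

send_rows(moves=[0,0,0,0,0,0,0,0], hand=0.5)

```text
clock: 7.3
tcp_pos: [0.4421, 0.1948, 0.0287]
orientation: [-2.273, -2.168, 0.005]
contact_force: [-0.6, 0.5, 0.0]
grip_width: 0.0426
```

send_rows(moves=[0,0,-20,0,0,0,-50,0,20,40,-100,0,50,80,-150,0,50,90,-180,0,50,90,-180,0], hand=0.5)

```text
clock: 8.05
tcp_pos: [0.538, 0.2423, 0.2119]
orientation: [2.273, 2.167, 0.007]
contact_force: [-0.0, -0.5, -0.3]
grip_width: 0.0427
```

```bash
python3 - <<'E'
from h import *
f=grab("wrist","w8.png");o=state();print(o[0]["tcp_pos"],o[2],o[0]["contact_force"])
E
```

```text
[0.5360506  0.24133486 0.20969262] 87.28032380165563 [-0.22535871  0.01365756 -1.04273001]
```

View pics/w8.png

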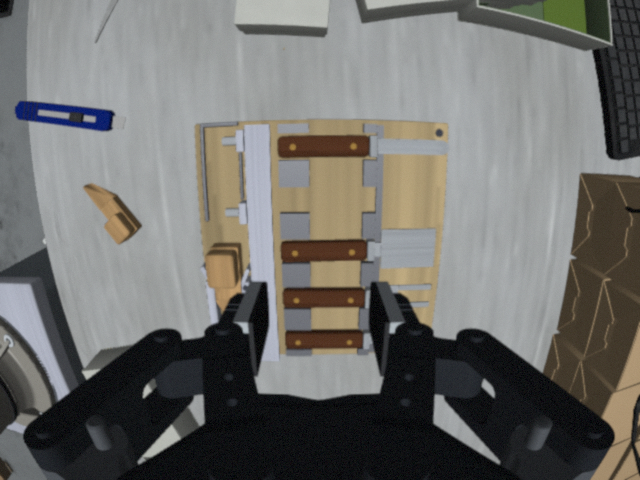

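The keeper is propped open: all the handles' rear ends are clear of the bar and the wedge block sits at (222,265) by the gap. I'll now collect views of the rack from different headings and use them to correct the wrist camera's extrinsics.

```bash
cat >> h.py <<'E'
import pickle
def snap(name):
    """store wrist frame with TCP pose"""
    f=grab("wrist",name+".png"); o=r.get_obs(); f["tcp"]=o["tcp_pos"]; f["Rt"]=Ro.from_rotvec(o["orientation"]).as_matrix(); f["qv"]=np.abs(o["qvel"]).max()
    pickle.dump(f,open(f"pics/{name}.pkl","wb")); print(name,f["tcp"],state()[2],f["qv"],o["joints"][6]); return f
def load(name): return pickle.load(open(f"pics/{name}.pkl","rb"))
def crop(name,x0,y0,x1,y1,k): cv2.imwrite(f"pics/{name}_c.png",cv2.resize(cv2.imread(f"pics/{name}.png")[y0:y1,x0:x1],None,fx=k,fy=k,interpolation=cv2.INTER_CUBIC))
E
python3 - <<'E'
from h import *
snap("A"); crop("A",180,105,460,375,2.2)
E
```

```text
A [0.53485277 0.24075273 0.20837264] 87.29308790098447 0.03000631706793781 -0.6176106220945602
```

send_rows(moves=[-5,-3,-5,-10,-10,-6,-10,-20,-15,-9,-15,-30,-20,-12,-20,-40,-25,-15,-25,-50,-30,-18,-30,-60,-36,-21,-35,-70,-42,-24,-40,-80])

```text
clock: 9.15
tcp_pos: [0.5079, 0.1995, 0.2472]
orientation: [-0.337, -3.119, 0.004]
contact_force: [0.2, -0.1, -0.9]
grip_width: 0.0427
```

send_rows(moves=[0,0,0,-10,0,0,0,-10,0,0,0,-10,0,0,0,-10])

```text
clock: 9.65
tcp_pos: [0.5096, 0.2005, 0.2488]
orientation: [-0.077, -3.14, 0.001]
contact_force: [-1.0, -0.1, 1.0]
grip_width: 0.0428
```

```bash
python3 - <<'E'
from h import *
snap("B")
E
```

```text
B [0.50973751 0.20053527 0.24899407] 177.2313952597345 0.008655981948894617 0.9253227050952255
```

View pics/B.png

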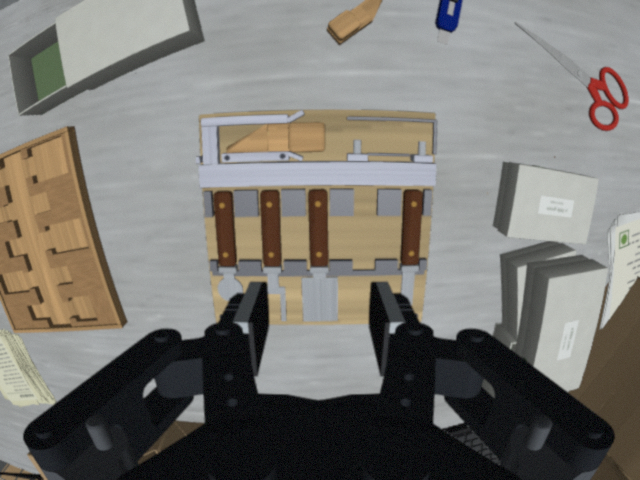

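View pics/A_c.png

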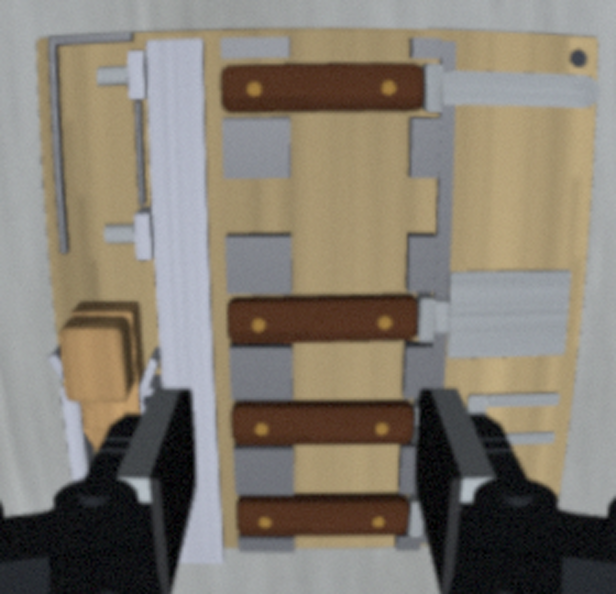

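```bash
cat >> h.py <<'E'
def handles(img):
    """dark-wood handles: list of (centroid, angle, long, short, pins)"""
    hsv=cv2.cvtColor(img,cv2.COLOR_RGB2HSV)
    m=((hsv[...,0]<14)&(hsv[...,1]>110)&(hsv[...,2]>40)&(hsv[...,2]<150)).astype(np.uint8)
    m=cv2.morphologyEx(m,cv2.MORPH_CLOSE,np.ones((7,7)))
    m=cv2.morphologyEx(m,cv2.MORPH_OPEN,np.ones((3,3)))
    n,lab,st,ce=cv2.connectedComponentsWithStats(m); out=[]
    for i in range(1,n):
        if st[i,4]<500: continue
        rr=cv2.minAreaRect(np.argwhere(lab==i)[:,::-1].astype(np.float32)); 
        if max(rr[1])/min(rr[1])<2.2 or max(rr[1])/min(rr[1])>8: continue
        b=((lab==i)&(hsv[...,2]>120)&(hsv[...,0]>9)).astype(np.uint8)
        k,l2,s2,c2=cv2.connectedComponentsWithStats(b)
        pins=[tuple(np.round(c2[j],1)) for j in range(1,k) if s2[j,4]>=8]
        out.append((np.round(rr[0],1),np.round(rr[1],1),pins,st[i,4]))
    return out
E
python3 - <<'E'
from h import *
for n in "AB":
    print(n)
    for h in handles(load(n)["img"]): print(h)
crop("B",180,95,460,340,2.2)
E
```

```text
A
(array([326., 144.]), array([90., 20.]), [(np.float64(295.1), np.float64(145.0)), (np.float64(356.4), np.float64(144.5))], np.int32(1817))
(array([326., 250.]), array([84., 20.]), [(np.float64(354.4), np.float64(251.3)), (np.float64(297.1), np.float64(252.5))], np.int32(1661))
(array([326.5, 297. ]), array([18., 81.]), [(np.float64(353.0), np.float64(299.6)), (np.float64(298.4), np.float64(299.8))], np.int32(1481))
(array([326. , 338.5]), array([17., 76.]), [(np.float64(300.0), np.float64(342.1)), (np.float64(351.6), np.float64(341.6))], np.int32(1333))
B
(array([270.5, 228. ]), array([74.6, 17.8]), [(np.float64(268.7), np.float64(204.0)), (np.float64(270.8), np.float64(254.2))], np.int32(1306))
(array([318. , 227.5]), array([75.2, 17.3]), [(np.float64(317.5), np.float64(203.7)), (np.float64(318.6), np.float64(254.0))], np.int32(1293))
(array([411.4, 226.6]), array([18.1, 73.5]), [(np.float64(413.8), np.float64(203.8)), (np.float64(411.0), np.float64(253.0))], np.int32(1284))
(array([224.4, 228.6]), array([73.8, 18. ]), [(np.float64(221.4), np.float64(205.1)), (np.float64(224.9), np.float64(254.4))], np.int32(1268))
```

View pics/B_c.png

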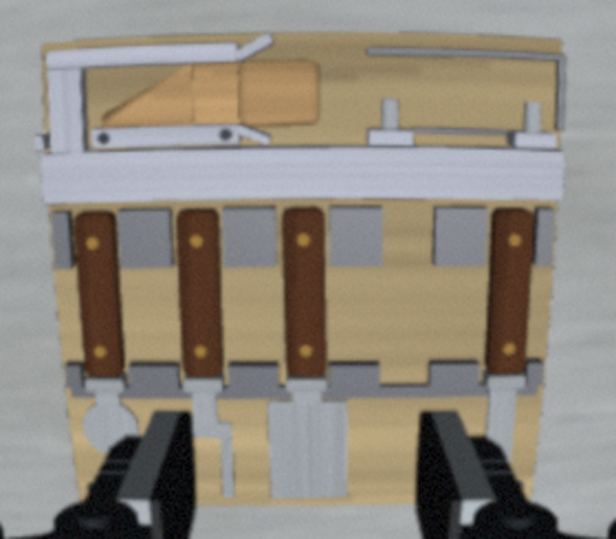

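```bash
cat > cal.py <<'E'
from h import *
from scipy.optimize import least_squares
import sys
def corrT(f,p):
    """corrected world_to_cam: correction p in camera frame (rot 3, trans 3), moves with tool"""
    C=np.eye(4);C[:3,:3]=Ro.from_rotvec(p[:3]).as_matrix();C[:3,3]=p[3:6]; g=dict(f);g["world_to_cam"]=C@f["world_to_cam"];return g
if __name__=="__main__":
    V={}
    def hp(n): return [[np.array(q) for q in sorted(h[2])] for h in handles(load(n)["img"])]
    A=sorted(hp("A"),key=lambda h:-h[0][1]) # bottom first: almond(y-),fork,cleaver,slim ; pins sorted by u: rear, front
    B=[sorted(h,key=lambda q:q[1]) for h in hp("B")]; B=sorted(B,key=lambda h:h[0][0]) # left=almond; pins sorted by v: rear first
    obs=[]
    for n,H in (("A",A),("B",B)):
        for i,h in enumerate(H):
            for j in (0,1): obs.append((n,("p",i,j),h[j]))
    for (u,v),c in [((43,40),(-122,-125)),((562,40),(-122,125)),((530,503),(122,125)),((78,500),(122,-125))]: obs.append(("B",("c",)+c,np.array([u/2.2+180,v/2.2+95])))
    for (u,v),c in [((40,38),(-122,125)),((598,38),(122,125))]: obs.append(("A",("c",)+c,np.array([u/2.2+180,v/2.2+105])))
    F={n:load(n) for n in "AB"}
    slot=[-.1,-.05,0,.1]
    def world(x,k):
        a,tx,ty=x[6:9];R=np.array([[np.cos(a),-np.sin(a)],[np.sin(a),np.cos(a)]])
        if k[0]=="c": l=np.array(k[1:])/1e3;z=.008
        else: l=np.array([x[9+k[2]],slot[k[1]]+x[11+k[1]*2+k[2]]]);z=.022
        q=R@l+[tx,ty];return np.array([q[0],q[1],z])
    def res(x,full=False):
        e=[]
        for n,k,uv in obs: e.append(proj(corrT(F[n],x[:6]),world(x,k))-uv)
        e=np.concatenate(e)
        if full: return e.reshape(-1,2)
        return np.concatenate([e/.7,x[:3]/np.radians(1),x[3:6]/.003,(x[11:19])/.0015])
    x0=np.zeros(19);x0[6:9]=[np.radians(-2.6),.539,.198];x0[9:11]=[-.03,.03]
    s=least_squares(res,x0);x=s.x
    print("rot deg",np.degrees(x[:3]),"trans mm",x[3:6]*1e3);print("rack yaw,xy",np.degrees(x[6]),x[7:9]);print("pins x",x[9:11],"dy mm",np.round(x[11:]*1e3,1))
    print(np.round(res(x,True),1).tolist())
    np.save("cal.npy",x)
    J=s.jac;cov=np.linalg.pinv(J.T@J);print("sd",np.sqrt(np.diag(cov))[:9])
E
python3 cal.py
```

```text
rot deg [-0.34773889 -0.24971716 -0.31661536] trans mm [-1.29847513  2.27752134 -1.68290905]
rack yaw,xy -2.327866100169955 [0.53949692 0.19964335]
pins x [-0.02627286  0.02799337] dy mm [-0.2 -0.  -0.   0.1 -0.1  0.8  0.2  0.6]
[[-0.4, 0.2], [-0.3, 0.4], [0.0, -0.0], [0.0, -0.0], [0.2, -0.2], [0.2, -0.0], [0.6, -0.0], [0.3, 0.1], [0.2, -0.6], [0.4, -0.6], [0.0, -0.1], [-0.0, -0.2], [-0.2, -0.1], [-0.2, 0.0], [-0.1, 0.2], [-0.1, 0.5], [-0.3, 1.2], [0.3, 0.2], [0.1, -1.1], [0.1, 0.4], [-1.1, -0.2], [0.2, 0.1]]
sd [0.00456716 0.00555945 0.01568278 0.00212231 0.00175178 0.00072157
 0.0160188  0.00044847 0.00038894]
```

```bash
cat >> h.py <<'E'
def rackpt(x,y):
    c=np.load("cal.npy");a=c[6];return c[7:9]+np.array([[np.cos(a),-np.sin(a)],[np.sin(a),np.cos(a)]])@(np.array([x,y])/1e3)
def fix(f):
    from cal import corrT
    return corrT(f,np.load("cal.npy")[:6])
E
python3 - <<'E'
from h import *
p=rackpt(14,100.4);print(p,togo((*p,.06),177.5))
E
```

```text
[0.55756339 0.29939184] (array([-43.1, 101.1, 188.9]), np.float64(-0.26860474026548786))
```

send_rows(moves=[-10,25,40,0,-22,50,90,0,-33,76,140,0,-43,101,182,0,-43,101,189,0,-43,101,189,0], hand=0.58)

```text
clock: 10.45
tcp_pos: [0.5575, 0.2988, 0.0602]
orientation: [-0.075, -3.14, 0.001]
contact_force: [0.5, 0.4, 0.1]
grip_width: 0.0357
```

```bash
python3 - <<'E'
from h import *
f=snap("C"); p=rackpt(14,100.4);print(togo((*p,.011),177.5)); g=fix(f); print(proj(g,(*p,.022)),handles(f["img"]),r.get_obs()["grip_width"])
E
```

```text
C [0.55823453 0.29872699 0.06129783] 177.23633476317173 0.02439151391319841 0.7077182991511111
(array([ 0.8,  0.6, 50.3]), np.float64(-0.2636652368282739))
[315.05602002 265.89416901] [(array([314.5, 238.5]), array([149.,  37.]), [], np.int32(5145)), (array([141.9, 240.1]), array([140.1,  35. ]), [], np.int32(4367)), (array([ 75.1, 240.8]), array([130.3,  28.8]), [(np.float64(77.1), np.float64(285.6))], np.int32(3374)), (array([ 23. , 241.2]), array([119.5,  25.1]), [(np.float64(9.4), np.float64(204.7)), (np.float64(25.0), np.float64(281.8))], np.int32(2557))] 0.03595346510367513
```

View pics/C.png

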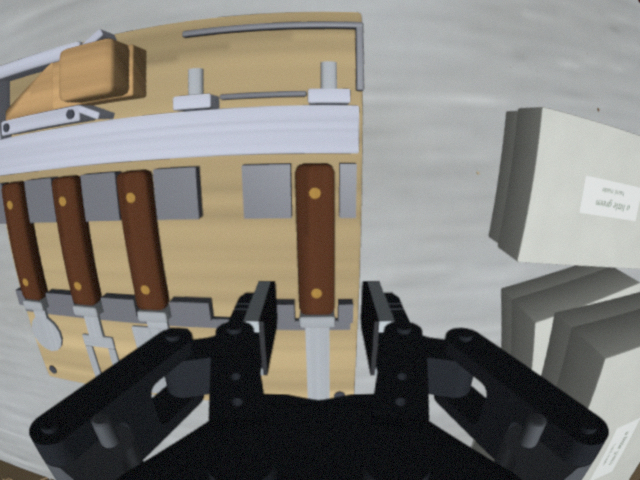

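The view shows slim's handle at (315,240) between the fingers (277 and 362), where the projected grip point (315,266) falls. Descending.

send_rows(moves=[0.8,0,25,0,0.8,0,45,0,0.8,0,50,0,0.8,0,50,0,0.8,0,50,0])

```text
clock: 11.12
tcp_pos: [0.5575, 0.2998, 0.0112]
orientation: [0.074, 3.14, 0.001]
contact_force: [0.5, -0.4, 0.1]
grip_width: 0.0361
```

send_rows(moves=[0,0,0,0,0,0,0,0,0,0,0,0,0,0,0,0], hand=1, newtons=50)

```text
clock: 11.62
tcp_pos: [0.5574, 0.2996, 0.0113]
orientation: [0.074, 3.14, 0.001]
contact_force: [-1.8, -0.7, 5.9]
grip_width: 0.0189
```

send_rows(moves=[0,0,-5,0,0,0,-15,0,0,0,-40,0,0,0,-70,0,0,0,-70,0])

```text
clock: 12.25
tcp_pos: [0.5586, 0.3006, 0.0833]
orientation: [0.074, 3.136, 0.005]
contact_force: [0.6, -0.2, -1.2]
grip_width: 0.0184
```

```bash
python3 - <<'E'
from h import *
f=snap("D")
E
```

```text
D [0.55763665 0.29985609 0.08165742] 177.2899415699421 0.029997949150058444 0.7161710553238817
```

View pics/D.png

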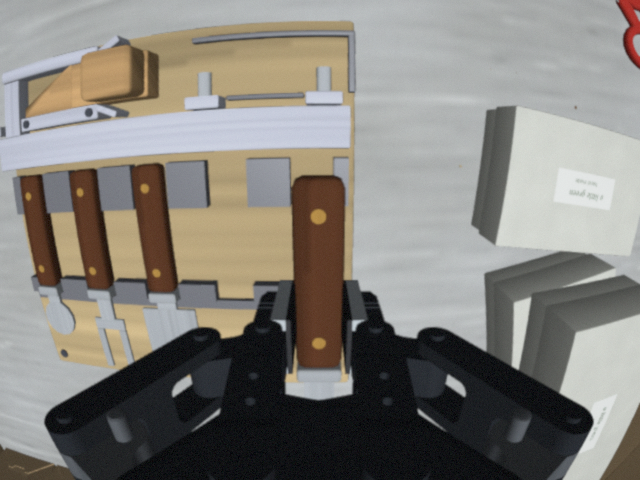

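Slim is held straight, handle centred at u=318 with the rear pin at (318,216). I'll carry it towards the tray, turning to the placing heading, and look at the tray.

send_rows(moves=[0,-20,-40,5,-1,-70,-65,15,-2,-125,-90,25,-3,-180,-115,35,-4,-235,-140,45,-5,-290,-160,55,-6,-345,-168,65,-7,-400,-168,75])

```text
clock: 13.3
tcp_pos: [0.5447, -0.1023, 0.2483]
orientation: [1.978, 2.441, 0.0]
contact_force: [0.1, -0.3, -0.1]
grip_width: 0.0188
```

send_rows(moves=[0,0,0,6,0,0,0,6,0,0,0,6])

```text
clock: 13.68
tcp_pos: [0.5448, -0.0994, 0.2477]
orientation: [-2.091, -2.343, 0.001]
contact_force: [0.3, -0.2, -0.1]
grip_width: 0.0184
```

```bash
python3 - <<'E'
from h import *
f=snap("E")
E
```

```text
E [ 0.54495615 -0.09933278  0.24782282] 96.50444456793737 0.006222238005644939 0.18573063986600724
```

View pics/E.png

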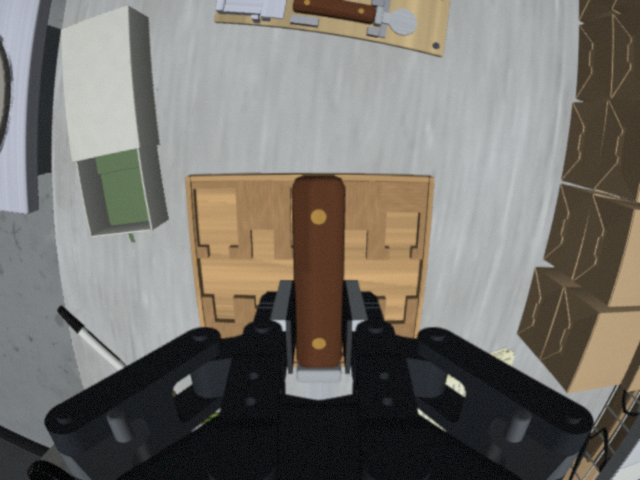

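The tray fills (187..433, 175..340). The wide cleaver recess is at upper left (215,215) and the small almond recess at upper right (403,225), so tray +y points up in the image. I'll move back for a full view.

send_rows(moves=[-45,0,-25,0,-90,0,-50,0,-90,0,-50,0,-90,0,-50,0])

```text
clock: 14.22
tcp_pos: [0.5549, -0.1888, 0.2978]
orientation: [-2.093, -2.341, -0.0]
contact_force: [-0.5, 1.6, -1.8]
grip_width: 0.0185
```

```bash
python3 - <<'E'
from h import *
f=snap("F"); crop("F",180,80,460,350,2.2)
E
```

```text
F [ 0.55481913 -0.18816347  0.29753924] 96.45541724858195 0.007191349932847422 0.3520373415663357
```

View pics/F_c.png

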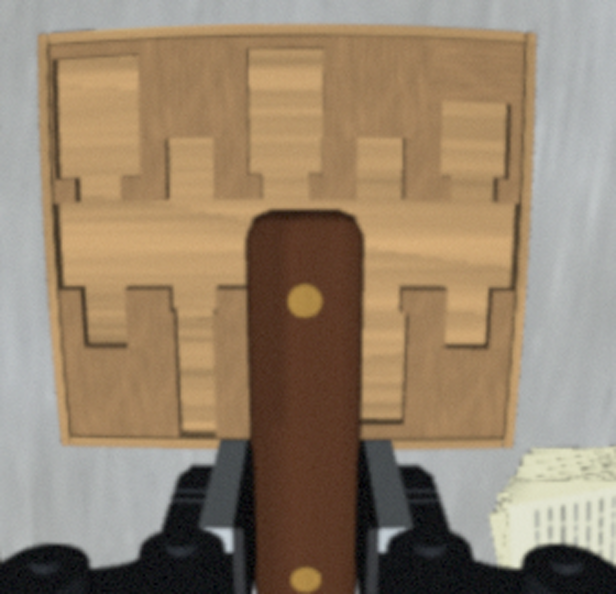

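```bash
cat >> h.py <<'E'
def traypose(f,C,k,x0,y0):
    W=[onz(f,u/k+x0,v/k+y0,.018) for u,v in C]
    return fit2(np.array([(-131,116),(131,116),(131,-116),(-131,-116)])/1e3,W)
E
python3 - <<'E'
from h import *
f=load("F"); C=[(40,35),(535,35),(512,445),(63,442)]
print(traypose(f,C,2.2,180,80)); a,t,e=traypose(fix(f),C,2.2,180,80); print(a,t,e)
np.save("tray.npy",[a,*t])
# pocket checks: slim channel (handle part, -50, above trough) edges in crop at v~165: 168..213 ; z=.014
g=fix(f)
R=Ro.from_euler("z",a,degrees=True).as_matrix()[:2,:2]
for u,v in [(168,165),(213,165),(358,165),(403,165),(57,115),(139,115),(442,140),(506,140),(180,390),(214,390),(362,370),(405,370)]:
    print((u,v),np.round(R.T@(onz(g,u/2.2+180,v/2.2+80,.014)[:2]-t)*1e3,1))
E
```

```text
(np.float64(6.171673059472645), array([ 0.54425334, -0.18856743]), array([[ 1.5, -1.5],
       [-1.3, -2.1],
       [-1.3,  1.6],
       [ 1.1,  2. ]]))
6.441124739594457 [ 0.54308762 -0.1880179 ] [[ 0.7 -1.1]
 [-0.5 -1.8]
 [-1.   1.5]
 [ 0.8  1.3]]
(168, 165) [-62.   42.2]
(213, 165) [-38.   41.8]
(358, 165) [37.9 41.9]
(403, 165) [61.6 42.3]
(57, 115) [-122.7   71.1]
(139, 115) [-77.2  69.2]
(442, 140) [82.  56.1]
(506, 140) [116.6  57.4]
(180, 390) [-59.4 -82.9]
(214, 390) [-40.1 -82.6]
(362, 370) [ 42.2 -70.3]
(405, 370) [ 66.1 -70.3]
```

```bash
python3 - <<'E'
from h import *
f=load("F");z=f["tcp"][2]+.0107
for nm,g in (("raw",f),("fix",fix(f))):
  for u,v in [(318.2,176.4),(318.2,216.4),(318.6,343.2),(318.6,370)]:
    p=onz(g,u,v,z); print(nm,np.round(f["Rt"].T@(p-f["tcp"])*1e3,1))
t=np.load("tray.npy");a=np.radians(t[0]);R=np.array([[np.cos(a),-np.sin(a)],[np.sin(a),np.cos(a)]])
p=R@[-.05,0]+t[1:];print(p,togo((*p,.06),90+t[0]))
E
```

```text
raw [ 54.9  -0.5 -10.6]
raw [ 40.1  -0.5 -10.7]
raw [-14.4  -0.4 -10.7]
raw [-28.7  -0.4 -10.7]
fix [ 53.7   0.1 -10.6]
fix [ 38.7   0.2 -10.7]
fix [-16.4   0.5 -10.7]
fix [-30.8   0.6 -10.7]
[ 0.49340324 -0.19362701] (array([  1.2, -61.4, 237.6]), np.float64(0.014292508987495012))
```

Slim's grip offset is within about 1 mm. I'll move over its pocket.

send_rows(moves=[0,-20,55,0,1,-40,110,0,1,-61,165,0,1,-61,215,0,1,-61,228,0,1,-61,228,0,1,-61,228,0])

```text
clock: 15.15
tcp_pos: [0.496, -0.1957, 0.0721]
orientation: [2.093, 2.339, 0.003]
contact_force: [0.1, 0.4, -0.6]
grip_width: 0.0183
```

```bash
python3 - <<'E'
from h import *
f=snap("G")
t=np.load("tray.npy");a=np.radians(t[0]);R=np.array([[np.cos(a),-np.sin(a)],[np.sin(a),np.cos(a)]])
p=R@[-.05,0]+t[1:];print(p,togo((*p,.0075),90+t[0]))
E
```

```text
G [ 0.49591881 -0.19581419  0.07217264] 96.32807652247267 0.007679415560805557 0.4035201312024412
[ 0.49340324 -0.19362701] (array([ 2.5, -2.5, 64.7]), np.float64(-0.11304821712178637))
```

View pics/G.png

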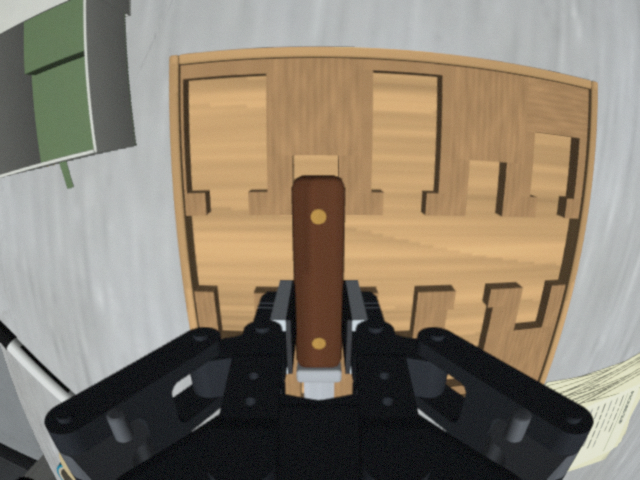

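Slim hovers over its pocket: the channel end shows at (315,160) above the handle end at (318,180). Steady-state error is about 2.5 mm, so I'll correct it while lowering.

send_rows(moves=[2.5,-2.5,20,0,2.5,-2.5,42,0,2.5,-2.5,42,0,2.5,-2.5,42,0])

```text
clock: 15.7
tcp_pos: [0.4925, -0.1938, 0.0296]
orientation: [2.095, 2.339, 0.001]
contact_force: [0.5, -0.2, -0.2]
grip_width: 0.019
```

```bash
python3 - <<'E'
from h import *
f=snap("H")
t=np.load("tray.npy");a=np.radians(t[0]);R=np.array([[np.cos(a),-np.sin(a)],[np.sin(a),np.cos(a)]])
p=R@[-.05,0]+t[1:];print(p,togo((*p,.0075),90+t[0])); g=fix(f)
# channel end pixels -> tray coords
crop("H",160,20,480,330,1.9)
E
```

```text
H [ 0.49253152 -0.19376247  0.02966992] 96.29180280341632 0.003049536292633777 0.4042814088761866
[ 0.49340324 -0.19362701] (array([ 0.1,  0.8, 22.2]), np.float64(-0.14932193617812572))
```

View pics/H_c.png

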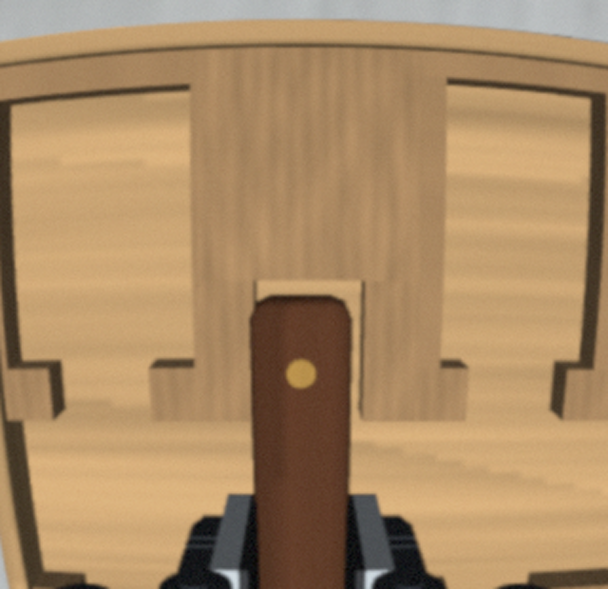

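```bash
python3 - <<'E'
from h import *
f=load("H")
for nm,g in (("raw",f),("fix",fix(f))):
  for lab,u,v,z in [("chanL",256,340,.014),("chanR",361,340,.014),("end",309,280,.014),("hndlL",252,345,f["tcp"][2]+.0107),("hndlR",350,345,f["tcp"][2]+.0107),("hend",300,296,f["tcp"][2]+.0107),("cleavR",190,200,.014),("spadeL",447,200,.014)]:
    p=onz(g,u/1.9+160,v/1.9+20,z); print(nm,lab,np.round(f["Rt"].T@(p-f["tcp"])*1e3,1))
E
```

```text
raw chanL [ 42.3 -10.8  15.6]
raw chanR [42.3 13.2 15.7]
raw end [56.1  1.2 15.6]
raw hndlL [ 46.3  -9.9 -10.8]
raw hndlR [ 46.3   8.8 -10.7]
raw hend [ 55.7  -0.7 -10.7]
raw cleavR [ 74.5 -25.4  15.5]
raw spadeL [74.8 32.3 15.7]
fix chanL [ 41.1 -10.5  15.6]
fix chanR [41.2 13.9 15.7]
fix end [55.1  1.7 15.6]
fix hndlL [ 45.   -9.4 -10.8]
fix hndlR [ 45.1   9.6 -10.7]
fix hend [ 54.6  -0.1 -10.7]
fix cleavR [ 73.7 -25.3  15.6]
fix spadeL [74.2 33.1 15.7]
```

```bash
python3 - <<'E'
from h import *
f=load("H")
for nm,g in (("raw",f),("fix",fix(f))):
  for lab,u,v,z in [("trough",410,420,.014),("trough",220,420,.014),("cleav top",140,90,.014),("rim",300,20,.018)]:
    p=onz(g,u/1.9+160,v/1.9+20,z); print(nm,lab,np.round(f["Rt"].T@(p-f["tcp"])*1e3,1))
E
```

```text
raw trough [23.1 25.3 15.7]
raw trough [ 23.1 -19.7  15.6]
raw cleav top [100.3 -36.7  15.5]
raw rim [114.5  -0.8  11.6]
fix trough [21.9 26.2 15.7]
fix trough [ 21.7 -19.3  15.6]
fix cleav top [ 99.9 -37.   15.5]
fix rim [114.4  -0.6  11.6]
```

send_rows(moves=[-1.5,1.4,6,0,-1.5,1.4,12,0,-1.5,1.4,18,0,-1.5,1.4,20,0,-1.5,1.4,20,0])

```text
clock: 16.38
tcp_pos: [0.4928, -0.1947, 0.008]
orientation: [-2.096, -2.34, 0.0]
contact_force: [0.3, -0.2, -0.4]
grip_width: 0.0187
```

```bash
python3 - <<'E'
from h import *
f=snap("I"); print(r.get_obs()["contact_force"])
crop("I",160,20,480,330,1.9)
E
```

```text
I [ 0.49289511 -0.19473497  0.00818891] 96.29915722028774 0.006573430412871254 0.40752614416449723
[-0.15582394 -0.29248924  0.01505424]
```

View pics/I_c.png

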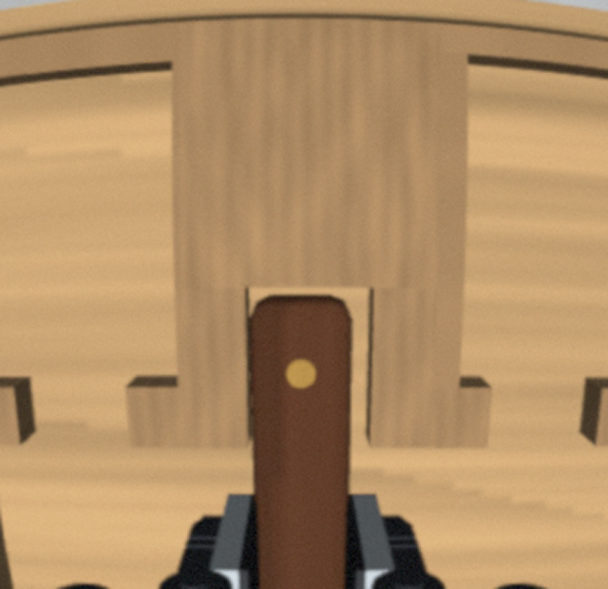

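The handle sits inside its channel at crop (252..350), with the channel walls at (248..370), and there is no contact force. Releasing.

send_rows(moves=[0,1,0.7,0,0,1,0.7,0])

```text
clock: 16.68
tcp_pos: [0.4942, -0.1946, 0.0077]
orientation: [2.096, 2.34, 0.0]
contact_force: [0.5, 0.9, -0.4]
grip_width: 0.0183
```

send_rows(moves=[0,0,0,0,0,0,0,0,0,0,0,0], hand=0.68)

```text
clock: 17.05
tcp_pos: [0.4941, -0.1946, 0.0077]
orientation: [2.096, 2.34, 0.0]
contact_force: [0.2, 0.0, -0.2]
grip_width: 0.0271
```

send_rows(moves=[0,0,-15,0,0,0,-40,0,0,0,-80,0,0,0,-140,0,0,0,-180,0,0,0,-180,0])

```text
clock: 17.8
tcp_pos: [0.4962, -0.1954, 0.1921]
orientation: [2.092, 2.334, 0.006]
contact_force: [0.6, 0.4, -0.5]
grip_width: 0.0275
```

```bash
python3 - <<'E'
from h import *
f=snap("J");print(r.get_obs()["grip_width"])
E
```

```text
J [ 0.49484431 -0.1949437   0.18990167] 96.29082980942918 0.044158487318754686 0.39129993067981755
0.027203133724826495
```

View pics/J.png

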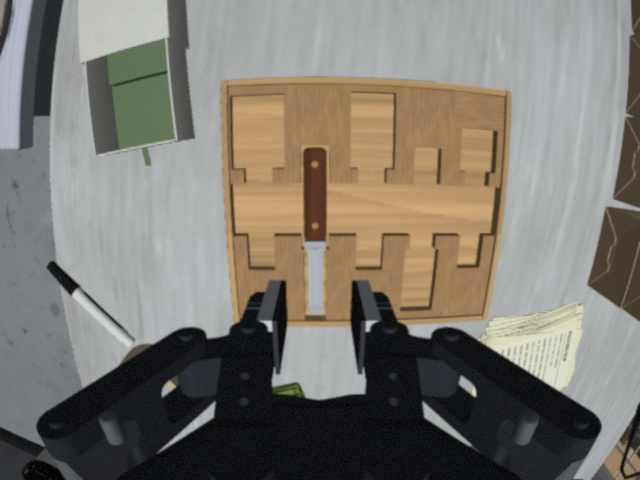

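Slim lies flat in its pocket, handle at (315,195) and blade tip at (315,315). Next is the fork.

```bash
python3 - <<'E'
from h import *
t=np.load("tray.npy"); a=np.radians(t[0]); R=np.array([[np.cos(a),-np.sin(a)],[np.sin(a),np.cos(a)]])
t[1:]+=R@[.0008,-.0015]; np.save("tray.npy",t); print(t)
p=rackpt(14,-50);print(p,togo((*p,.13),177.6))
E
```

```text
[ 6.44112474  0.54405084 -0.18941868]
[0.55145448 0.14911596] (array([335.9,  93.7,  59.8]), np.float64(-81.3091701905708))
```

send_rows(moves=[30,10,0,-9,80,22,0,-19,130,36,0,-29,180,50,0,-39,230,64,15,-49,280,78,30,-59,325,90,45,-69,336,94,60,-79], hand=0.58)

```text
clock: 18.85
tcp_pos: [0.5493, 0.1539, 0.1262]
orientation: [-0.111, -3.138, -0.002]
contact_force: [-0.1, -0.7, 0.2]
grip_width: 0.0361
```

send_rows(moves=[0,0,20,-2,0,0,50,-2,0,0,70,-2,0,0,70,-2])

```text
clock: 19.35
tcp_pos: [0.5483, 0.1489, 0.0553]
orientation: [-0.074, -3.135, 0.003]
contact_force: [0.6, -0.2, 1.3]
grip_width: 0.0358
```

```bash
python3 - <<'E'
from h import *
f=snap("K"); p=rackpt(14,-50);print(togo((*p,.011),177.6)); g=fix(f); print(proj(g,(*p,.022)),r.get_obs()["grip_width"])
E
```

```text
K [0.5493971  0.14933497 0.05658549] 177.31209909639585 0.028417625510982664 0.93933680755567
(array([-2.2, -0.1, 45.6]), np.float64(-0.28790090360413956))
[314.48808637 275.19783743] 0.035763039957818474
```

View pics/K.png

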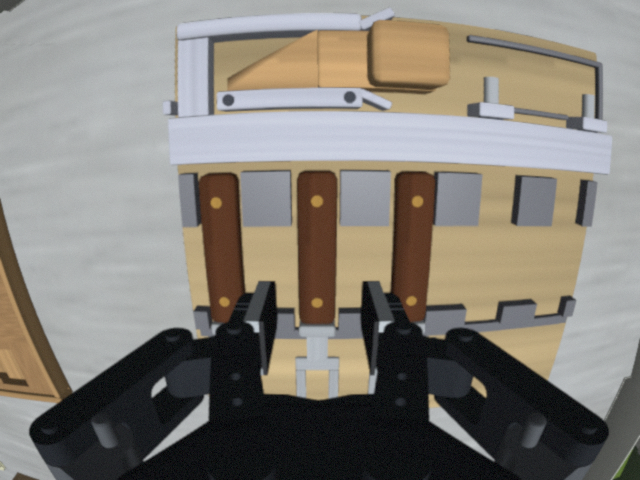

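The fork handle at (317,250) lies centred between the fingers, with its neighbours clear at 222 and 413.

send_rows(moves=[-2,0,20,0,-2,0,40,0,-2,0,45.5,0,-2,0,45.5,0,-2,0,45.5,0])

```text
clock: 20.02
tcp_pos: [0.5529, 0.1497, 0.0125]
orientation: [0.074, 3.14, 0.0]
contact_force: [-0.4, 0.7, 1.0]
grip_width: 0.0359
```

send_rows(moves=[0,0,0,0,0,0,0,0,0,0,0,0,0,0,0,0], hand=1)

```text
clock: 20.52
tcp_pos: [0.5531, 0.1496, 0.0129]
orientation: [0.074, 3.139, 0.0]
contact_force: [-1.1, -0.8, 6.6]
grip_width: 0.0184
```

send_rows(moves=[0,0,-5,0,0,0,-15,0,0,0,-40,0,0,0,-70,0,0,0,-70,0])

```text
clock: 21.15
tcp_pos: [0.5543, 0.1502, 0.0848]
orientation: [0.074, 3.136, 0.003]
contact_force: [-0.4, 0.4, -1.7]
grip_width: 0.0183
```

```bash
python3 - <<'E'
from h import *
f=snap("L"); t=np.load("tray.npy");a=np.radians(t[0]);R=np.array([[np.cos(a),-np.sin(a)],[np.sin(a),np.cos(a)]])
p=R@[.05,0]+t[1:];print(p,togo((*p,.25),90+t[0]))
E
```

```text
L [0.55324392 0.14979247 0.08331414] 177.29271324106082 0.02891803283370904 0.9548197415506791
[ 0.59373523 -0.18380957] (array([ -56.6, -331.2, -166.8]), np.float64(80.85158850146637))
```

View pics/L.png

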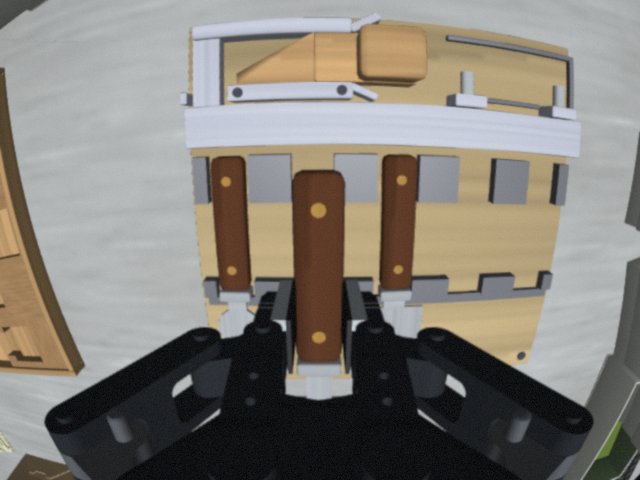

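Fork is lifted level and straight (rear pin at (318,211)). I'll carry it to the tray.

send_rows(moves=[-4,-15,-35,5,-10,-65,-60,15,-18,-115,-85,25,-26,-165,-105,35,-34,-215,-117,45,-42,-265,-117,55,-50,-315,-117,65,-57,-331,-117,75])

```text
clock: 22.2
tcp_pos: [0.5923, -0.1885, 0.1978]
orientation: [-1.984, -2.435, 0.005]
contact_force: [0.3, 0.5, -1.0]
grip_width: 0.0188
```

send_rows(moves=[0,0,0,6,0,0,0,6,0,0,0,6])

```text
clock: 22.58
tcp_pos: [0.5935, -0.1832, 0.1984]
orientation: [-2.092, -2.342, 0.001]
contact_force: [-0.1, -0.2, -0.6]
grip_width: 0.0184
```

```bash
cat >> h.py <<'E'
def tp(x,y=0):
    t=np.load("tray.npy");a=np.radians(t[0]);R=np.array([[np.cos(a),-np.sin(a)],[np.sin(a),np.cos(a)]]);return R@[x/1e3,y/1e3]+t[1:]
E
python3 - <<'E'
from h import *
f=snap("M"); g=fix(f)
for q in [(-131,116),(131,116)]: print(q,np.round(proj(g,(*tp(*q),.018)),1))
print(togo((*tp(50,-1.7),.03),90+np.load("tray.npy")[0]))
E
```

```text
M [ 0.59364295 -0.18320868  0.19867177] 96.436621983687 0.006114998975097335 0.3371796739244251
(-131, 116) [128.6  93.3]
(131, 116) [412.7  84.5]
(array([-2.400e+00,  1.000e-01,  1.687e+02]), np.float64(-0.004502755907452638))
```

View pics/M.png

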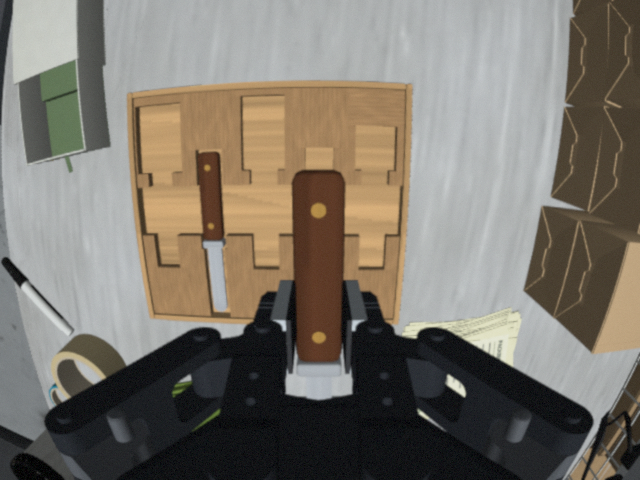

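Tray corners at (129,94) and (412,83) match the prediction, so the tray has not moved. Lowering to hover over the fork pocket.

send_rows(moves=[-1,0,50,0,-2.4,0,100,0,-2.4,0,150,0,-2.4,0,166,0,-2.4,0,166,0,-2.4,0,166,0])

```text
clock: 23.38
tcp_pos: [0.5959, -0.1865, 0.0352]
orientation: [2.094, 2.338, 0.003]
contact_force: [-0.4, -0.4, 0.7]
grip_width: 0.0183
```

```bash
cat >> h.py <<'E'
def rel(f,pts,k,x0,y0):
    """tool-frame mm of crop pixels on given z (mean of raw & corrected camera)"""
    for lab,u,v,z in pts:
        q=[f["Rt"].T@(onz(g,u/k+x0,v/k+y0,z)-f["tcp"])*1e3 for g in (f,fix(f))]
        print(lab,np.round(q[0],1),np.round(q[1],1))
E
python3 - <<'E'
from h import *
f=snap("N"); crop("N",160,20,480,330,1.9)
print(togo((*tp(50,-1.7),.0089),90+np.load("tray.npy")[0]))
E
```

```text
N [ 0.59583182 -0.18658278  0.03534707] 96.30364144289501 0.003530410107425082 0.3481244091163787
(array([ 1.3, -1.9, 26.4]), np.float64(-0.13748329669942905))
```

View pics/N_c.png

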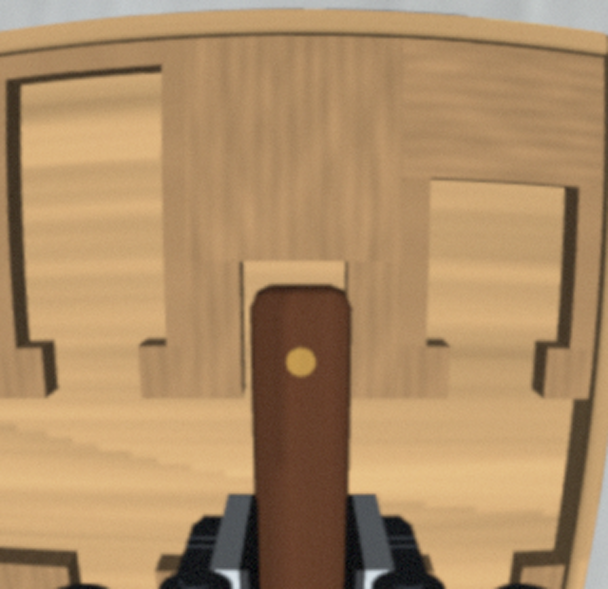

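```bash
python3 - <<'E'
from h import *
f=load("N"); zt=f["tcp"][2]+.0091
rel(f,[("chL",243,320,.014),("chR",347,320,.014),("hL",252,340,zt),("hR",350,340,zt),("end",295,261,.014),("hend",300,286,zt),("tro",200,397,.014),("tro",400,397,.014)],1.9,160,20)
E
```

```text
chL [ 46.1 -14.2  21.2] [ 44.9 -13.9  21.2]
chR [46.1 10.3 21.3] [45.1 10.9 21.3]
hL [47.  -9.9 -9.2] [45.7 -9.5 -9.2]
hR [47.   9.  -9.1] [45.8  9.8 -9.1]
end [60.  -1.9 21.3] [59.1 -1.5 21.3]
hend [57.5 -0.7 -9.2] [56.3 -0.1 -9.2]
tro [ 27.2 -25.   21.2] [ 25.8 -24.8  21.2]
tro [27.2 23.6 21.4] [26.1 24.4 21.4]
```

send_rows(moves=[1,-1.7,8,0,1,-1.7,16,0,1,-1.7,23,0,1,-1.7,25.5,0,1,-1.7,25.5,0])

```text
clock: 24.05
tcp_pos: [0.5921, -0.1853, 0.0089]
orientation: [-2.096, -2.339, 0.0]
contact_force: [-5.5, 2.2, 15.8]
grip_width: 0.0182
```

```bash
python3 - <<'E'
from h import *
f=snap("O"); crop("O",160,20,480,330,1.9)
print(r.get_obs()["contact_force"],togo((*tp(50,-1.7),.0089),90+np.load("tray.npy")[0]))
E
```

```text
O [ 0.592132   -0.18524319  0.00888287] 96.28919680970559 0.0015494607745342474 0.3483084685847294
[-5.5850249   1.83720486 15.36814212] (array([-0.5,  1.8, -0. ]), np.float64(-0.1519279298888705))
```

View pics/O_c.png

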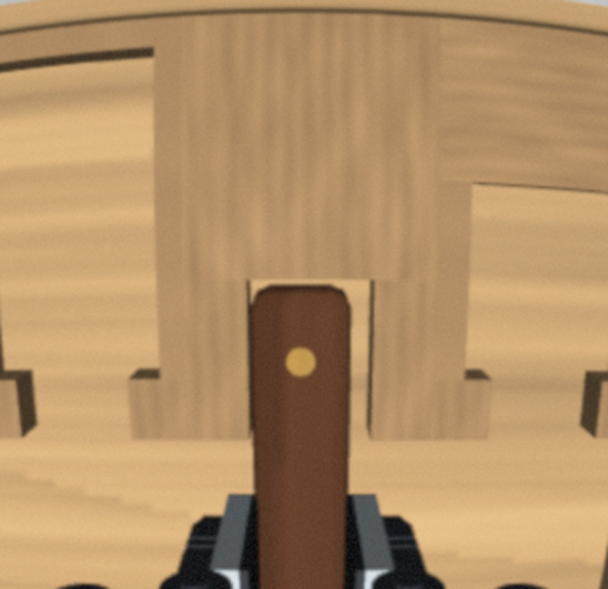

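Contact of about 15 N shows the handle is on the floor and close to the left wall. I'll ease up 0.7 mm and centre by +1.6 mm, then release.

send_rows(moves=[0,0.8,-0.7,0,0,1.6,-0.7,0,0,1.6,-0.7,0])

```text
clock: 24.48
tcp_pos: [0.5922, -0.1852, 0.0089]
orientation: [-2.095, -2.337, 0.003]
contact_force: [-7.1, 2.0, 14.2]
grip_width: 0.0184
```

send_rows(moves=[0,0,0,0,0,0,0,0,0,0,0,0], hand=0.68)

```text
clock: 24.85
tcp_pos: [0.594, -0.1851, 0.008]
orientation: [-2.096, -2.34, -0.0]
contact_force: [-0.6, 0.1, 0.8]
grip_width: 0.0272
```

send_rows(moves=[0,0,-15,0,0,0,-40,0,0,0,-80,0,0,0,-140,0,0,0,-180,0,0,0,-180,0])

```text
clock: 25.6
tcp_pos: [0.5964, -0.186, 0.1935]
orientation: [2.091, 2.334, 0.007]
contact_force: [0.2, 0.3, -0.3]
grip_width: 0.0274
```

```bash
python3 - <<'E'
from h import *
f=snap("P"); print(togo((*rackpt(14,0),.13),-2.4),r.get_obs()["joints"])
E
```

```text
P [ 0.59496187 -0.18546407  0.19088664] 96.2947587002851 0.04356942934244018 0.33953639031014266
(array([386.8,   0.7,  60.4]), np.float64(98.6947587002851)) [ 0.15454438  0.42870029  0.06315416  1.73276929 -0.03177175  0.97676661
  0.33953639]
```

View pics/P.png

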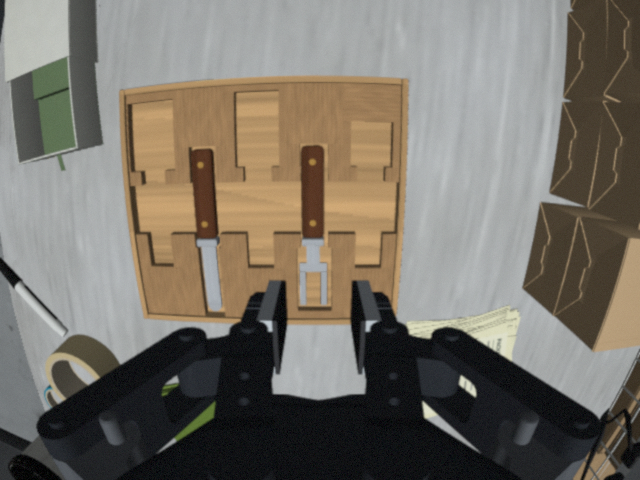

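```bash
python3 -c "
from h import *
crop('P',180,130,350,330,3.0)"
```

```text
(no output)
```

View pics/P_c.png

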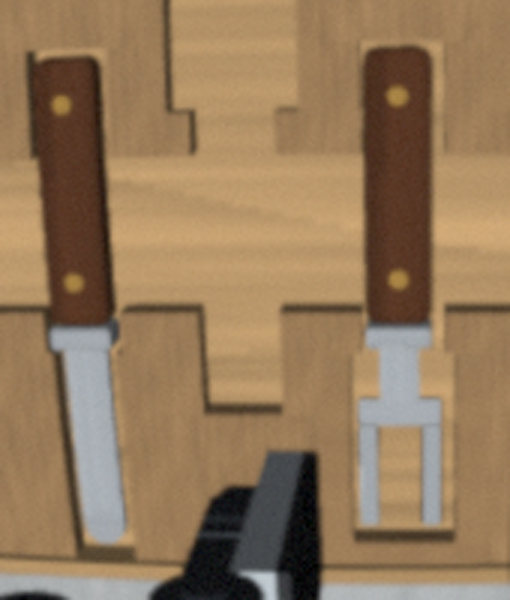

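Fork lies in its pocket and slim is still in place. Next is the cleaver, gripped with the heading reversed.

send_rows(moves=[25,0,0,10,75,0,0,20,125,0,0,30,175,0,0,40,225,0,0,50,275,0,10,60,325,0,30,70,375,0,60,80], hand=0.58)

```text
clock: 26.65
tcp_pos: [0.5523, 0.189, 0.1275]
orientation: [3.111, 0.436, 0.0]
contact_force: [0.5, 0.5, 0.2]
grip_width: 0.0361
```

send_rows(moves=[0,-6,0,9,0,-12,20,18.5,0,-12,50,18.5,0,-12,70,18.5,0,-12,70,18.5])

```text
clock: 27.28
tcp_pos: [0.5473, 0.1982, 0.056]
orientation: [3.138, -0.06, -0.007]
contact_force: [0.1, -0.3, 1.0]
grip_width: 0.0361
```

```bash
python3 - <<'E'
from h import *
f=snap("Q"); p=rackpt(14,0);print(togo((*p,.011),-2.4)); g=fix(f); print(proj(g,(*p,.022)),r.get_obs()["grip_width"])
E
```

```text
Q [0.54840678 0.19854678 0.0573259 ] -2.208339729305361 0.025605612427560293 -1.8621142543401135
(array([ 5.2, -0.8, 46.3]), np.float64(0.19166027069462643))
[318.76316958 254.33361685] 0.03595436435852505
```

View pics/Q.png

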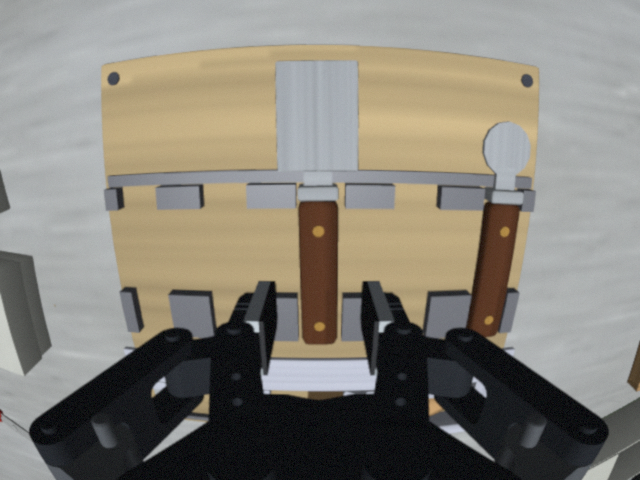

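The cleaver handle at (319,265) is centred between the fingers, with its front pin at (318,231). Descending.

send_rows(moves=[3,-0.4,20,0,5,-0.4,40,0,5,-0.4,46.5,0,5,-0.4,46.5,0,5,-0.4,46.5,0])

```text
clock: 27.95
tcp_pos: [0.5548, 0.1993, 0.0122]
orientation: [-3.141, 0.06, -0.001]
contact_force: [0.7, -0.7, -0.1]
grip_width: 0.036
```

send_rows(moves=[0,0,0,0,0,0,0,0,0,0,0,0,0,0,0,0], hand=1)

```text
clock: 28.45
tcp_pos: [0.5549, 0.1994, 0.0126]
orientation: [-3.14, 0.061, -0.002]
contact_force: [-1.7, -0.5, 5.3]
grip_width: 0.0186
```

send_rows(moves=[0,0,-5,0,0,0,-15,0,0,0,-40,0,0,0,-70,0,0,0,-70,0])

```text
clock: 29.08
tcp_pos: [0.5562, 0.1999, 0.0845]
orientation: [-3.139, 0.06, -0.007]
contact_force: [-0.4, 0.1, -0.5]
grip_width: 0.0183
```

```bash
python3 - <<'E'
from h import *
f=snap("R"); print(togo((*tp(-100),.20),90+np.load("tray.npy")[0]))
E
```

```text
R [0.55507043 0.19964593 0.08298336] -2.197284302368006 0.03145649944123028 -1.8689049388800136
(array([ -94.7,  404.1, -117.7]), np.float64(-98.63840904196246))
```

View pics/R.png

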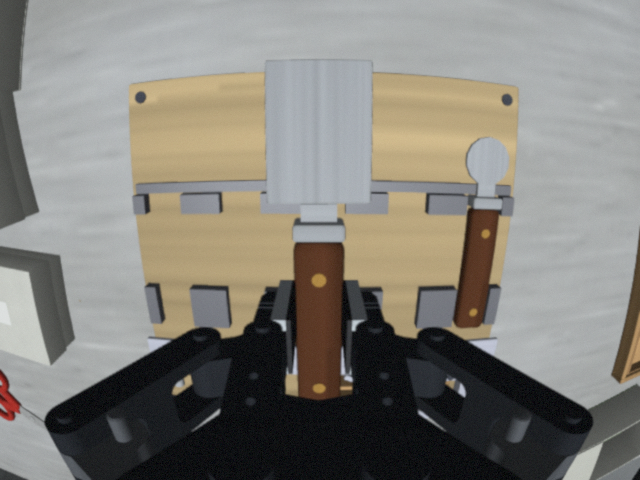

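Cleaver is lifted straight: blade (265..372, 60..205), front pin (319,280). Carrying it to the tray.

send_rows(moves=[-5,15,-35,-5,-15,65,-60,-15,-27,115,-85,-25,-40,165,-105,-35,-52,215,-117,-45,-64,265,-117,-55,-76,315,-117,-65,-88,365,-117,-75])

```text
clock: 30.12
tcp_pos: [0.4521, -0.1607, 0.198]
orientation: [-2.531, -1.859, 0.001]
contact_force: [0.3, 0.6, -0.4]
grip_width: 0.0186
```

```bash
python3 - <<'E'
from h import *
print(togo((*tp(-100,1.4),.20),90+np.load("tray.npy")[0]))
E
```

```text
(array([-39. ,   4.3,  -2. ]), np.float64(-23.848765162007624))
```

send_rows(moves=[-13,1.5,-2,-9,-26,3,-2,-18,-39,4,-2,-23.8,-39,4,-2,-23.8,-39,4,-2,-23.8])

```text
clock: 30.75
tcp_pos: [0.4451, -0.1971, 0.2003]
orientation: [-2.102, -2.333, 0.0]
contact_force: [0.3, -0.3, -1.4]
grip_width: 0.0188
```

```bash
python3 - <<'E'
from h import *
f=snap("S"); g=fix(f)
for q in [(-131,116),(131,116)]: print(q,np.round(proj(g,(*tp(*q),.018)),1))
print(togo((*tp(-100,1.4),.03),90+np.load("tray.npy")[0]))
E
```

```text
S [ 0.44526725 -0.19700785  0.20039225] 96.02526790873443 0.009256831689653555 0.4499414452297117
(-131, 116) [282.4  85. ]
(131, 116) [551.4 102.8]
(array([ -2.2,  -0.9, 170.4]), np.float64(-0.41585683086003655))
```

View pics/S.png

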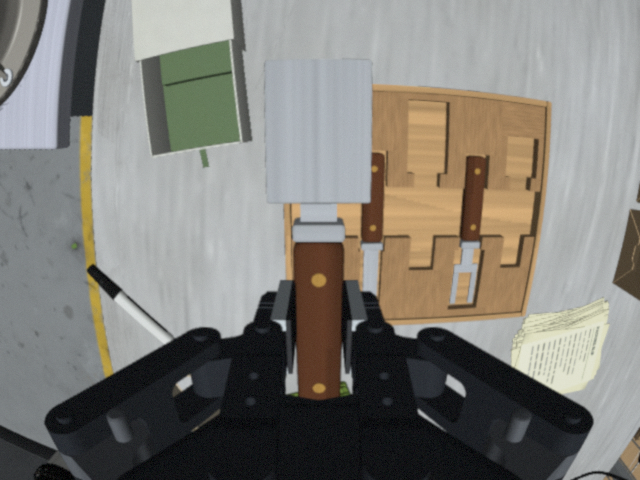

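The tray's top-right corner at (550,102) matches the prediction. Lowering the cleaver.

send_rows(moves=[-1,-1,50,-0.4,-2.2,-1,100,-0.4,-2.2,-1,145,-0.4,-2.2,-1,165,-0.4,-2.2,-1,165,-0.4,-2.2,-1,165,-0.4])

```text
clock: 31.55
tcp_pos: [0.4453, -0.2, 0.0366]
orientation: [2.092, 2.342, 0.001]
contact_force: [-0.6, -0.2, 0.2]
grip_width: 0.0186
```

```bash
python3 - <<'E'
from h import *
f=snap("T"); crop("T",160,0,480,310,1.9)
print(togo((*tp(-100,1.4),.0086),90+np.load("tray.npy")[0]))
E
```

```text
T [ 0.44556155 -0.20017977  0.03688495] 96.46476884873331 0.00939876926147181 0.5461066962727071
(array([ 1.1, -1. , 28.3]), np.float64(0.02364410913884285))
```

View pics/T_c.png

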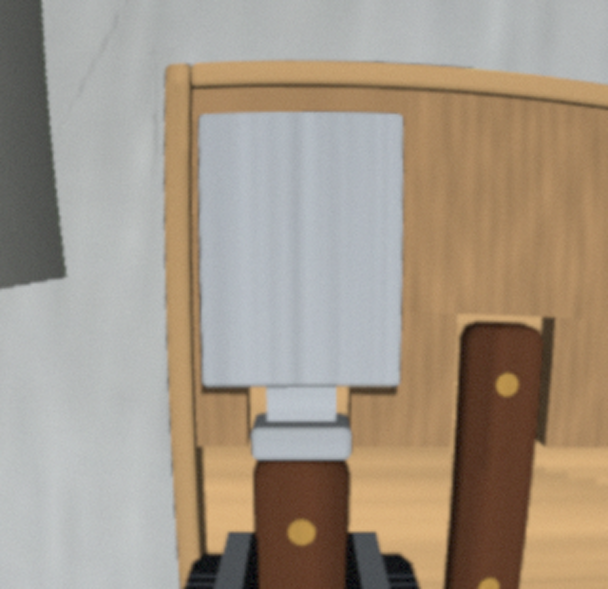

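```bash
python3 - <<'E'
from h import *
f=load("T"); zt=f["tcp"][2]+.0095; zb=f["tcp"][2]+.0024+.0015
rel(f,[("chL",250,405,.014),("chR",351,405,.014),("blL",200,200,zb),("blR",403,200,zb),("tip",300,113,zb),("tro",390,446,.014),("insert top rim",400,90,.018),("front handle",300,462,zt)],1.9,160,0)
E
```

```text
chL [ 34.5 -13.   22.8] [ 33.3 -12.6  22.8]
chR [34.6 11.4 22.9] [33.4 12.  22.9]
blL [ 81.9 -20.3  -4. ] [ 81.1 -20.2  -4. ]
blR [81.9 19.2 -3.9] [81.3 19.9 -3.9]
tip [99.  -0.9 -4. ] [98.6 -0.5 -4. ]
tro [24.3 21.2 22.9] [23.1 22.  22.9]
insert top rim [109.4  21.7  18.8] [109.3  22.2  18.8]
front handle [30.4 -0.9 -9.5] [28.9 -0.1 -9.5]
```

send_rows(moves=[-0.4,-0.5,8,0,-0.4,-0.5,16,0,-0.4,-0.5,24,0,-0.4,-0.5,26,0,-0.4,-0.5,26,0])

```text
clock: 32.22
tcp_pos: [0.4439, -0.2006, 0.0095]
orientation: [-2.093, -2.343, 0.0]
contact_force: [-0.4, 0.1, -0.4]
grip_width: 0.018
```

```bash
python3 - <<'E'
from h import *
f=snap("U"); crop("U",160,0,480,310,1.9)
print(r.get_obs()["contact_force"],togo((*tp(-100,0),.0086),90+np.load("tray.npy")[0]))
E
```

```text
U [ 0.44408278 -0.20062272  0.00975028] 96.45232183078605 0.005845003410495939 0.5599485111816357
[ 0.45343099 -0.62734512 -0.91786172] (array([-0.1,  0.6,  1.2]), np.float64(0.011197091191604613))
```

View pics/U_c.png

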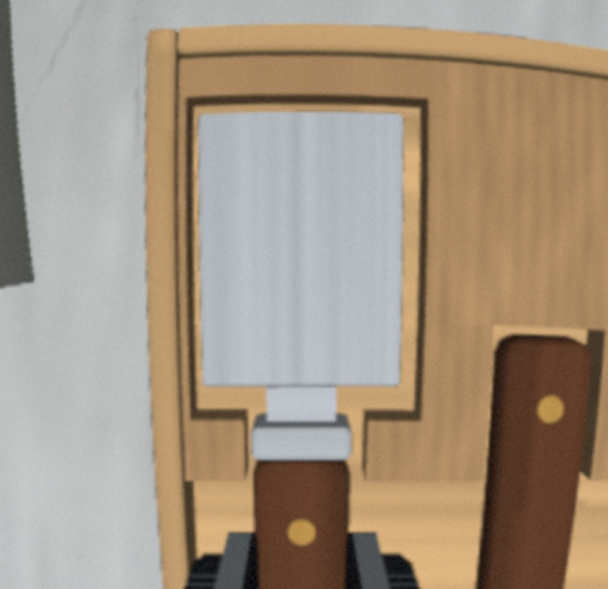

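The cleaver blade (200..402) is well inside its recess (190..427), so only the last millimetre remains before release.

send_rows(moves=[0,0.8,0.9,0,0,0.8,0.9,0])

```text
clock: 32.52
tcp_pos: [0.4451, -0.2005, 0.009]
orientation: [2.092, 2.343, 0.0]
contact_force: [0.3, 0.8, -1.3]
grip_width: 0.019
```

send_rows(moves=[0,0,0,0,0,0,0,0,0,0,0,0], hand=0.68)

```text
clock: 32.9
tcp_pos: [0.4455, -0.2005, 0.0091]
orientation: [2.092, 2.343, 0.001]
contact_force: [2.0, -0.3, 0.4]
grip_width: 0.0273
```

send_rows(moves=[0,0,-15,0,0,0,-40,0,0,0,-80,0,0,0,-140,0,0,0,-180,0,0,0,-180,0])

```text
clock: 33.65
tcp_pos: [0.4463, -0.2013, 0.1927]
orientation: [2.09, 2.338, 0.005]
contact_force: [-0.6, 0.1, -0.4]
grip_width: 0.0273
```

```bash
python3 - <<'E'
from h import *
f=snap("V"); print(togo((*rackpt(14,-100),.13),-2.4))
E
```

```text
V [ 0.44505925 -0.2007401   0.19063491] 96.44363310795467 0.04436840296803089 0.4742838711376426
(array([286.3, 137.2,  60.8]), np.float64(98.84363310795467))
```

View pics/V.png

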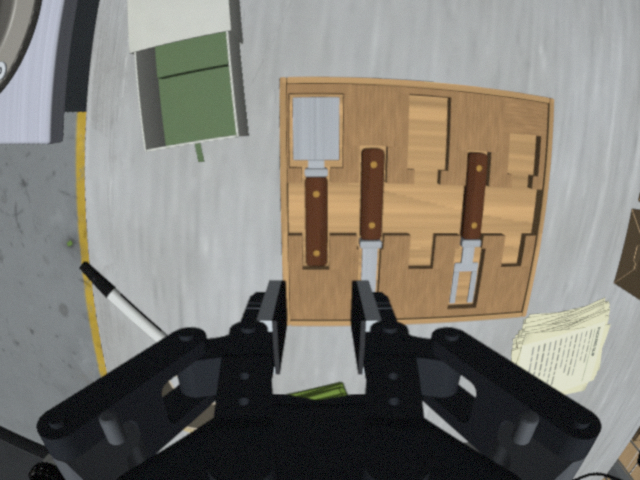

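Cleaver is in its pocket. The last tool is the almond.

send_rows(moves=[25,14,0,10,65,32,0,20,105,50,0,30,145,68,0,40,185,88,0,50,225,107,10,60,265,127,30,70,286,137,60,80], hand=0.58)

```text
clock: 34.7
tcp_pos: [0.5486, 0.1018, 0.1274]
orientation: [-3.109, -0.445, 0.001]
contact_force: [-0.6, -0.1, -0.0]
grip_width: 0.0358
```

```bash
python3 - <<'E'
from h import *
print(togo((*rackpt(14,-100),.06),-2.4))
E
```

```text
(array([ 0.1,  2.8, 67.4]), np.float64(18.695650296081567))
```

send_rows(moves=[0,1,0,9,0,2.8,20,18.7,0,2.8,50,18.7,0,2.8,67,18.7,0,2.8,67,18.7,0,2.8,67,18.7])

```text
clock: 35.45
tcp_pos: [0.5499, 0.0963, 0.0624]
orientation: [-3.141, 0.062, -0.001]
contact_force: [0.6, -0.5, 0.1]
grip_width: 0.036
```

```bash
python3 - <<'E'
from h import *
f=snap("W"); p=rackpt(14,-100);print(togo((*p,.011),-2.4)); g=fix(f); print(proj(g,(*p,.022)),r.get_obs()["grip_width"])
E
```

```text
W [0.55019233 0.09643652 0.06269727] -2.2490909464765867 0.0060540561753596915 -1.654589558200188
(array([-0.9, -2.7, 51.7]), np.float64(0.15090905352340656))
[315.66576611 262.81074051] 0.03548203319268459
```

View pics/W.png

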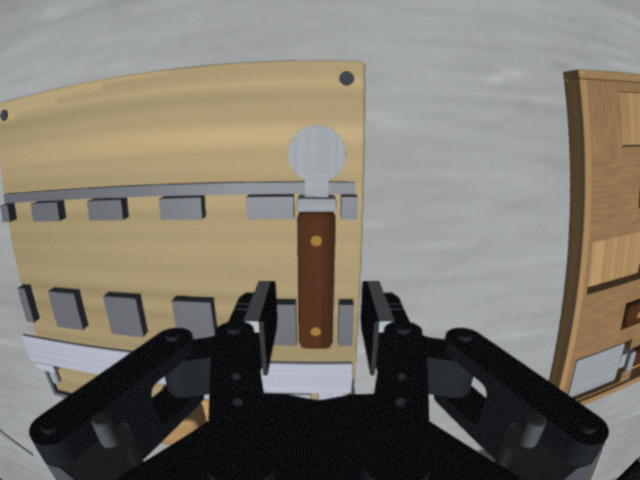

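The almond handle at (316,280) sits 2–3 mm left of the finger midline (320), which agrees with the computed shift. Descending.

send_rows(moves=[-0.9,-2.3,20,0,-0.9,-2.3,40,0,-0.9,-2.3,51,0,-0.9,-2.3,51,0,-0.9,-2.3,51,0])

```text
clock: 36.12
tcp_pos: [0.5494, 0.0988, 0.0117]
orientation: [-3.141, 0.062, -0.002]
contact_force: [0.1, -0.3, 0.3]
grip_width: 0.0358
```

send_rows(moves=[0,0,0,0,0,0,0,0,0,0,0,0,0,0,0,0], hand=1)

```text
clock: 36.62
tcp_pos: [0.5495, 0.0989, 0.0119]
orientation: [-3.14, 0.061, -0.002]
contact_force: [-0.5, -0.5, 5.8]
grip_width: 0.0182
```

send_rows(moves=[0,0,-5,0,0,0,-15,0,0,0,-40,0,0,0,-70,0,0,0,-70,0])

```text
clock: 37.25
tcp_pos: [0.5505, 0.0991, 0.0834]
orientation: [-3.139, 0.061, -0.007]
contact_force: [0.8, 0.7, -1.2]
grip_width: 0.0184
```

```bash
python3 - <<'E'
from h import *
f=snap("X"); print(togo((*tp(100),.20),90+np.load("tray.npy")[0]))
E
```

```text
X [0.54946032 0.09911854 0.08206535] -2.2269987578311583 0.029320085450437506 -1.669721299406275
(array([ 104.9,  273.3, -118. ]), np.float64(-98.6681234974256))
```

View pics/X.png

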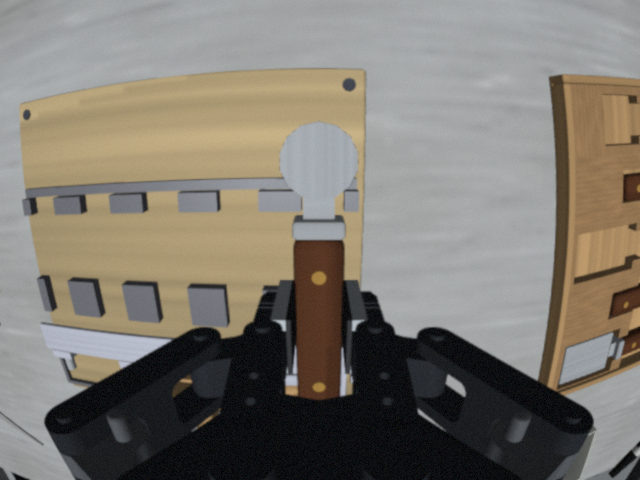

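send_rows(moves=[5,10,-35,-5,18,45,-60,-15,32,80,-85,-25,48,120,-105,-35,64,160,-118,-45,80,200,-118,-55,95,240,-118,-65,105,273,-118,-75])

```text
clock: 38.3
tcp_pos: [0.6426, -0.1798, 0.1974]
orientation: [-2.523, -1.869, 0.002]
contact_force: [-0.4, 0.7, -0.7]
grip_width: 0.0182
```

```bash
python3 - <<'E'
from h import *
print(togo((*tp(100),.20),90+np.load("tray.npy")[0]))
E
```

```text
(array([ 1.8,  0.3, -2.6]), np.float64(-23.395553292490774))
```

send_rows(moves=[1,0,-2,-9,1.8,0,-2,-18,1.8,0,-2,-23.4,1.8,0,-2,-23.4,1.8,0,-2,-23.4])

```text
clock: 38.92
tcp_pos: [0.6432, -0.1763, 0.2001]
orientation: [-2.1, -2.335, 0.001]
contact_force: [-0.0, -0.2, -0.7]
grip_width: 0.0184
```

```bash
python3 - <<'E'
from h import *
f=snap("Y"); g=fix(f)
for q in [(-131,116),(131,116)]: print(q,np.round(proj(g,(*tp(*q),.018)),1))
print(togo((*tp(100,-.5),.04),90+np.load("tray.npy")[0]))
E
```

```text
Y [ 0.64330872 -0.17628266  0.20032739] 96.07840243568602 0.006669204470025053 0.30543797346452745
(-131, 116) [ 87.5 102.6]
(131, 116) [355.  83.]
(array([-2.500e+00,  1.000e-01,  1.603e+02]), np.float64(-0.3627223039084413))
```

View pics/Y.png

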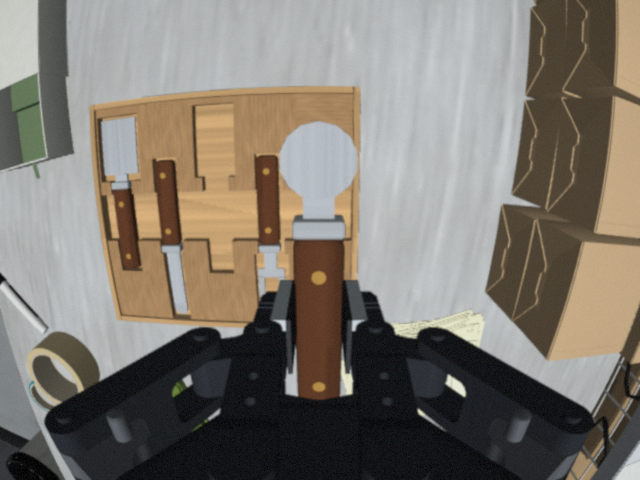

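```bash
python3 - <<'E'
from h import *
crop("Y",80,75,380,335,2.3)
for n in "PVY":
    g=fix(load(n)); print(n,[np.round(proj(g,(*tp(*q),.018)),1).tolist() for q in [(-131,116),(131,116),(131,-116),(-131,-116)]])
E
```

```text
P [[121.0, 90.2], [408.8, 79.2], [396.0, 323.3], [144.8, 317.9]]
V [[280.2, 78.1], [554.0, 99.5], [525.8, 317.5], [284.7, 326.1]]
Y [[87.5, 102.6], [355.0, 83.0], [350.4, 325.5], [114.3, 316.0]]
```

View pics/Y_c.png

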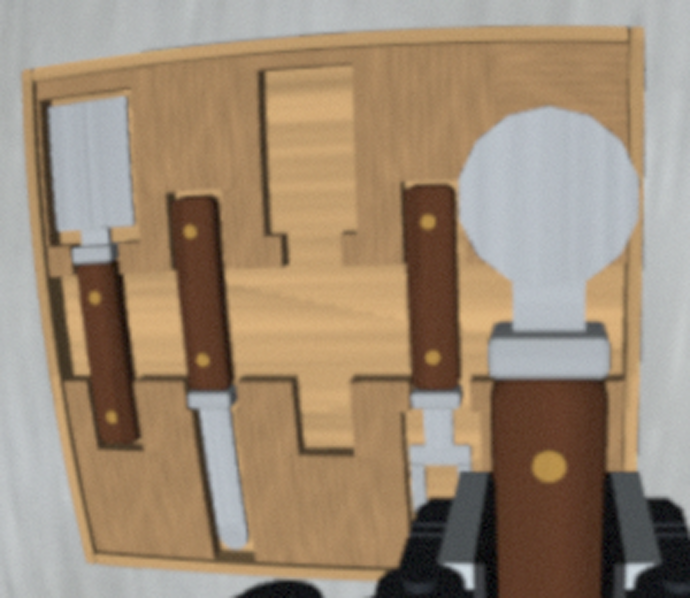

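All placed tools sit in their pockets. The tray corners are offset about 3 px from the prediction, so I'll align relative to the pocket at close range. Lowering to hover.

send_rows(moves=[-1,0,50,-0.4,-2.5,0,100,-0.4,-2.5,0,140,-0.4,-2.5,0,157,-0.4,-2.5,0,157,-0.4,-2.5,0,157,-0.4])

```text
clock: 39.72
tcp_pos: [0.6453, -0.1792, 0.0458]
orientation: [2.089, 2.343, 0.002]
contact_force: [0.1, 0.2, 0.4]
grip_width: 0.0183
```

```bash
python3 - <<'E'
from h import *
f=snap("Z"); crop("Z",160,0,480,310,1.9)
print(togo((*tp(100,-.5),.008),90+np.load("tray.npy")[0]))
E
```

```text
Z [ 0.64538237 -0.17928341  0.04597784] 96.54759722038435 0.0051854047504150316 0.3210622528387364
(array([ 0.8, -2. , 38. ]), np.float64(0.10647248078987559))
```

View pics/Z_c.png

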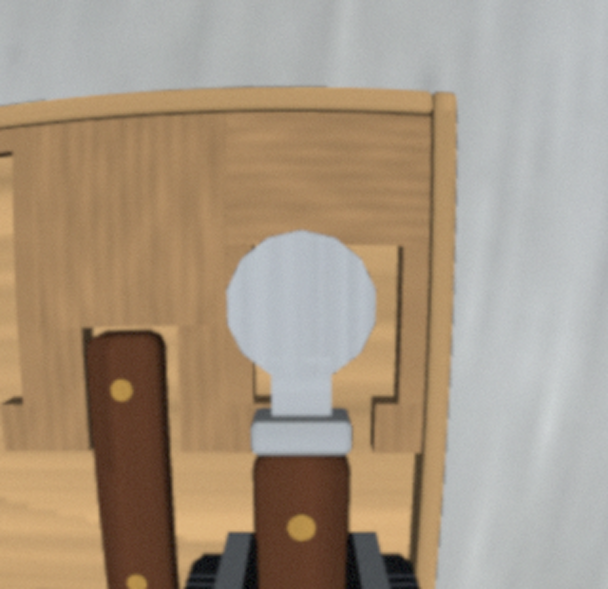

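```bash
python3 - <<'E'
from h import *
f=load("Z"); zb=f["tcp"][2]+.003+.0015
rel(f,[("recL",254,350,.014),("recR",399,350,.014),("chR",373,430,.014),("recTop",330,245,.014),("recBot",385,400,.014),("blL",227,305,zb),("blR",376,305,zb),("tip",301,231,zb),("tro",200,451,.014),("tro",400,452,.014),("cornerTR",455,93,.018),("top rim",230,92,.018),("right rim",445,500,.018)],1.9,160,0)
E
```

```text
recL [ 46.4 -12.3  31.9] [ 45.4 -12.   31.9]
recR [46.6 24.1 32. ] [45.7 24.8 32. ]
chR [25.7 18.  32. ] [24.6 18.7 32. ]
recTop [72.6  6.5 31.9] [72.   6.9 31.9]
recBot [33.6 20.9 32. ] [32.7 21.6 32. ]
blL [ 60.9 -15.   -4.6] [ 59.8 -14.7  -4.6]
blR [60.9 14.2 -4.5] [59.9 15.  -4.5]
tip [75.3 -0.5 -4.6] [74.5 -0.  -4.6]
tro [ 20.1 -26.8  31.9] [ 18.7 -26.6  31.9]
tro [19.8 25.3 32. ] [18.7 26.  32. ]
cornerTR [111.4  36.6  28. ] [111.4  37.3  28. ]
top rim [110.5 -17.5  27.8] [110.3 -17.6  27.8]
right rim [ 7.8 37.3 28.1] [ 6.7 38.2 28.1]
```

The tray has been shifted about 8 mm in x and −5 mm in y since the last placing; it is not turned. I'll correct at hover and look again before lowering.

send_rows(moves=[-3,3,0,0,-5.5,6,8,0,-5.5,6,8,0,-5.5,6,8,0])

```text
clock: 40.28
tcp_pos: [0.6503, -0.1836, 0.0356]
orientation: [-2.09, -2.345, 0.0]
contact_force: [0.5, -0.4, -0.2]
grip_width: 0.0184
```

```bash
python3 - <<'E'
from h import *
f=snap("AA"); crop("AA",160,0,480,310,1.9)
E
```

```text
AA [ 0.65033761 -0.1836129   0.03576456] 96.56350775703677 0.0037114160376674576 0.32679239676676497
```

View pics/AA_c.png

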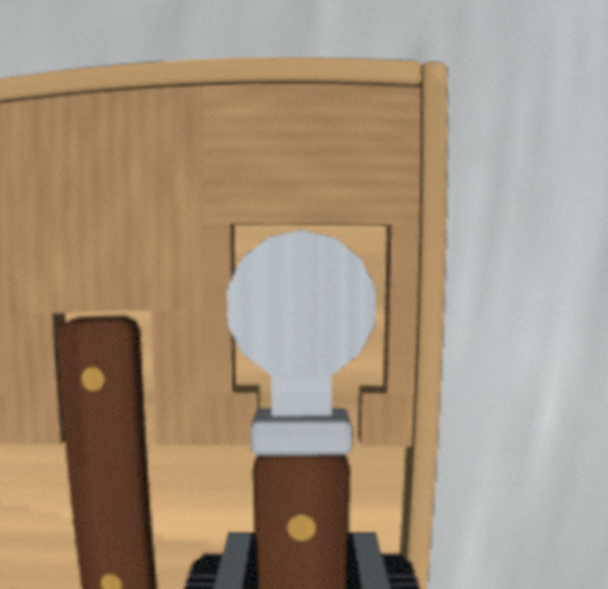

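```bash
python3 - <<'E'
from h import *
f=load("AA"); zb=f["tcp"][2]+.003+.0015
rel(f,[("recL",233,350,.014),("recR",389,350,.014),("chR",361,420,.014),("chL",259,420,.014),("recTop",330,225,.014),("recBot",375,390,.014),("blL",227,305,zb),("blR",376,305,zb),("tip",301,231,zb),("tro",200,443,.014),("tro",400,444,.014)],1.9,160,0)
E
```

```text
recL [ 47.9 -16.6  21.8] [ 46.8 -16.4  21.8]
recR [48.  20.3 21.8] [47.  21.  21.8]
chR [30.9 13.9 21.8] [29.7 14.6 21.8]
chL [ 30.8 -10.7  21.8] [ 29.6 -10.3  21.8]
recTop [77.2  6.1 21.8] [76.6  6.5 21.8]
recBot [38.3 17.1 21.8] [37.2 17.8 21.8]
blL [ 60.8 -15.1  -4.5] [ 59.7 -14.8  -4.5]
blR [60.8 14.2 -4.5] [59.8 15.  -4.5]
tip [75.3 -0.6 -4.5] [74.4 -0.1 -4.5]
tro [ 25.1 -25.2  21.8] [ 23.6 -25.   21.8]
tro [24.8 23.7 21.8] [23.7 24.5 21.8]
```

send_rows(moves=[-1,2,8,0,-1,2,16,0,-1,2,23,0,-1,2,26,0,-1,2,26,0])

```text
clock: 40.95
tcp_pos: [0.6523, -0.1844, 0.0095]
orientation: [-2.09, -2.345, 0.0]
contact_force: [-0.4, 0.2, -0.1]
grip_width: 0.0188
```

```bash
python3 - <<'E'
from h import *
f=snap("AB"); crop("AB",160,0,480,310,1.9); print(r.get_obs()["contact_force"])
E
```

```text
AB [ 0.65256024 -0.1844424   0.00986136] 96.56315697591896 0.006206473565426714 0.32793379334743505
[ 0.32327761 -0.51934737 -0.62552678]
```

View pics/AB_c.png

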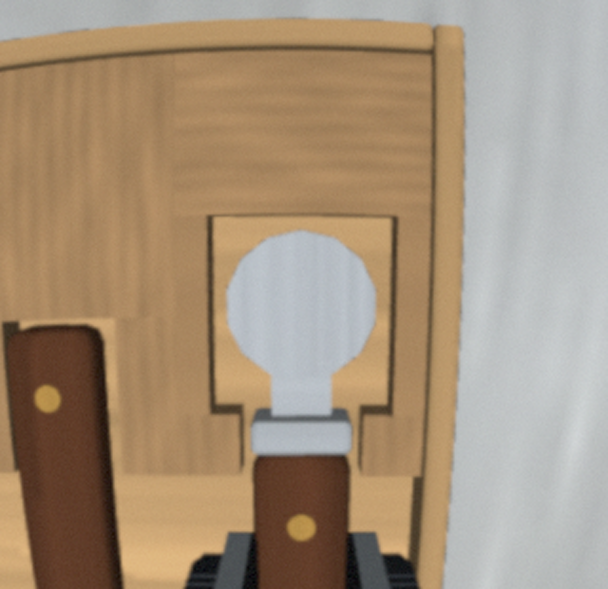

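The disc is centred in the recess (212..393). Lowering the last 1.5 mm and releasing.

send_rows(moves=[0,0,1.5,0,0,0,1.5,0])

```text
clock: 41.25
tcp_pos: [0.6526, -0.1845, 0.0085]
orientation: [2.091, 2.345, 0.0]
contact_force: [0.5, -0.5, -0.8]
grip_width: 0.0187
```

send_rows(moves=[0,0,0,0,0,0,0,0,0,0,0,0], hand=0.68)

```text
clock: 41.62
tcp_pos: [0.6517, -0.1845, 0.0083]
orientation: [-2.09, -2.344, 0.001]
contact_force: [-2.7, -1.2, 0.7]
grip_width: 0.0271
```

send_rows(moves=[0,0,-15,0,0,0,-40,0,0,5,-80,0,0,-10,-140,0,0,-40,-190,0,0,-60,-220,0,0,-60,-220,0])

```text
clock: 42.5
tcp_pos: [0.5943, -0.1925, 0.2334]
orientation: [2.087, 2.338, 0.006]
contact_force: [0.4, -0.3, -0.2]
grip_width: 0.027
```

```bash
python3 - <<'E'
from h import *
f=snap("AC"); crop("AC",180,60,460,340,2.1)
E
```

```text
AC [ 0.59410791 -0.19162336  0.23110432] 96.54140514110999 0.05131114969838485 0.34905325860701353
```

View pics/AC.png

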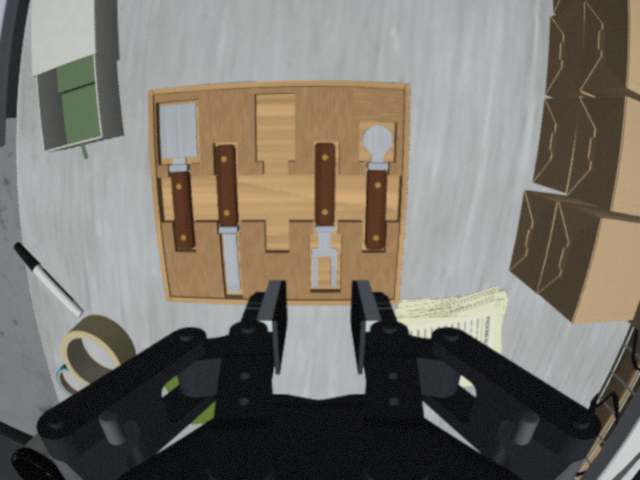

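All four tools are in their pockets. I'll take a quick close check and then go back for the wedge.

View pics/AC_c.png

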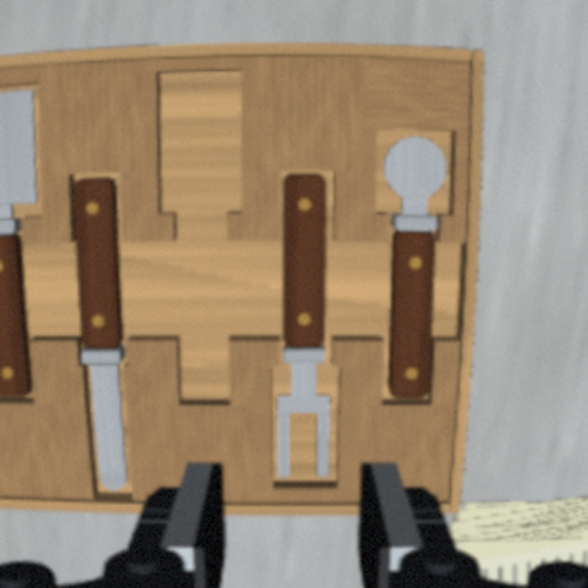

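```bash
python3 - <<'E'
from h import *
print(togo((.4445,.1955,.11),87.3))
E
```

```text
(array([ 401.8, -105.2,  119.9]), np.float64(9.241405141109993))
```

send_rows(moves=[30,-8,0,1,85,-22,0,2,140,-37,0,3,195,-51,0,4,250,-65,10,5.5,305,-80,40,7,360,-94,80,8.5,402,-105,120,9.2], hand=0.4)

```text
clock: 43.55
tcp_pos: [0.4438, 0.1952, 0.1108]
orientation: [-2.271, -2.17, -0.003]
contact_force: [0.9, -0.8, 0.5]
grip_width: 0.0512
```

send_rows(moves=[0,0,0,0,0,0,0,0])

```text
clock: 43.8
tcp_pos: [0.4443, 0.1925, 0.1115]
orientation: [-2.271, -2.17, 0.001]
contact_force: [0.4, -0.3, 1.3]
grip_width: 0.0513
```

```bash
python3 - <<'E'
from h import *
f=snap("AD")
print(togo((.4432,.1955,.06),87.3))
E
```

```text
AD [0.44497482 0.19194199 0.11206696] 87.31246343384484 0.017481524183635355 -0.6456627517620577
(array([ 3.5, -2. , 52.1]), np.float64(0.012463433844857263))
```

View pics/AD.png

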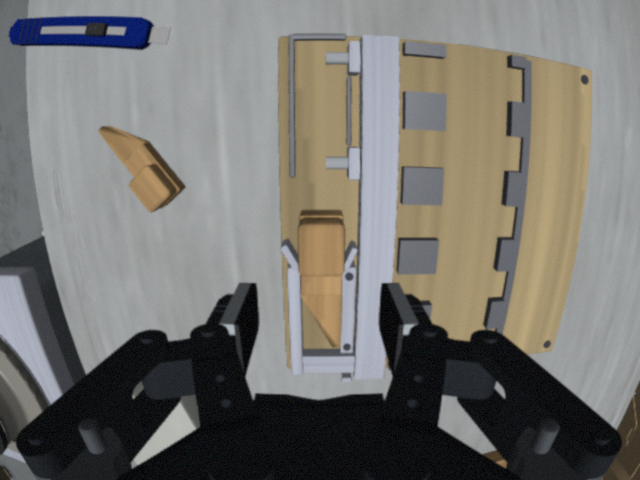

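The rack is now empty. The wedge block top is at (300..343, 220..275), nearly centred between the fingers.

```bash
python3 - <<'E'
from h import *
f=load("AD"); rel(f,[("blk",321.5,247,.048),("L",300,247,.048),("R",343,247,.048)],1,0,0)
E
```

```text
blk [ 5.   0.2 64.1] [ 4.   0.7 64.1]
L [  5.  -12.3  64.1] [  3.9 -12.   64.1]
R [ 5.  12.8 64.1] [ 4.1 13.4 64.1]
```

send_rows(moves=[4.5,0.4,20,0,4.5,0.4,45,0,4.5,0.4,65,0,4.5,0.4,80,0,4.5,0.4,82,0,4.5,0.4,82,0])

```text
clock: 44.6
tcp_pos: [0.4453, 0.1968, 0.0304]
orientation: [2.272, 2.169, 0.001]
contact_force: [0.6, -0.5, 1.1]
grip_width: 0.0511
```

send_rows(moves=[0,0,0,0,0,0,0,0,0,0,0,0,0,0,0,0], hand=1, newtons=60)

```text
clock: 45.1
tcp_pos: [0.4458, 0.1972, 0.0309]
orientation: [2.271, 2.169, 0.003]
contact_force: [0.6, -0.8, 6.9]
grip_width: 0.0266
```

```bash
python3 - <<'E'
from h import *
f=snap("AE"); print(r.get_obs()["contact_force"])
E
```

```text
AE [0.44579238 0.19717599 0.03087913] 87.35631938605376 0.0016011174580301208 -0.6877302375784374
[ 1.22788902 -1.3203823   6.14588528]
```

View pics/AE.png

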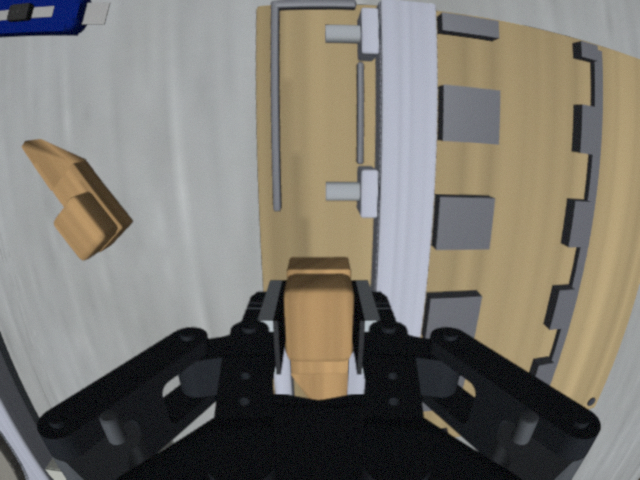

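The wedge is gripped again (26.6 mm). I'll pull it straight out along +y with the deck load eased by 1 mm.

send_rows(moves=[0,0,-1,0,8,0,-1,0,16,0,-1,0,24,0,-1,0,32,0,-1,0,40,0,-1,0,48,0,-1,0,48,0,-1,0])

```text
clock: 46.15
tcp_pos: [0.4469, 0.2466, 0.0311]
orientation: [-2.27, -2.171, -0.003]
contact_force: [1.7, 4.0, 0.1]
grip_width: 0.0267
```

send_rows(moves=[8,0,0,0,16,0,0,0,24,0,0,0,30,0,0,0,30,0,0,0])

```text
clock: 46.78
tcp_pos: [0.4481, 0.2763, 0.031]
orientation: [-2.27, -2.17, -0.002]
contact_force: [-0.0, 1.6, 1.5]
grip_width: 0.0268
```

```bash
python3 - <<'E'
from h import *
f=snap("AF"); print(r.get_obs()["contact_force"],r.get_obs()["grip_width"])
f=grab("scene","AFs.png")
crop("AFs",180,210,310,310,5)
print(togo((.4496,.3047,.0305),87.4))
E
```

```text
AF [0.44816049 0.2762511  0.03095418] 87.41711118325338 0.005344843958454417 -0.805981931517062
[-0.34284349  1.01415053  1.3536223 ] 0.026351010981042738
(array([28.7,  0.2,  0.5]), np.float64(0.012612308802431471))
```

View pics/AF.png

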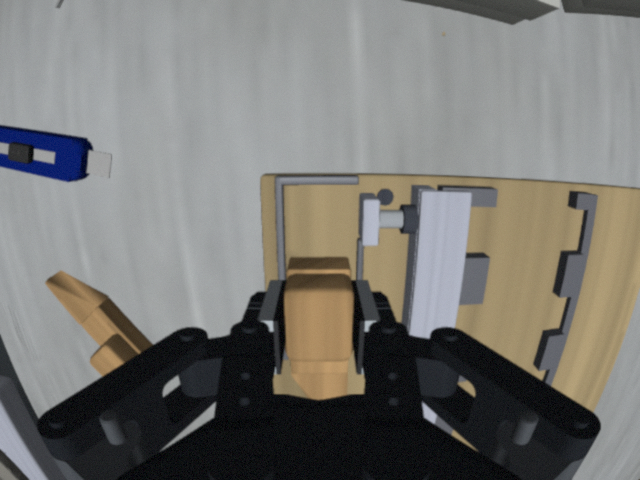

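View pics/AFs_c.png

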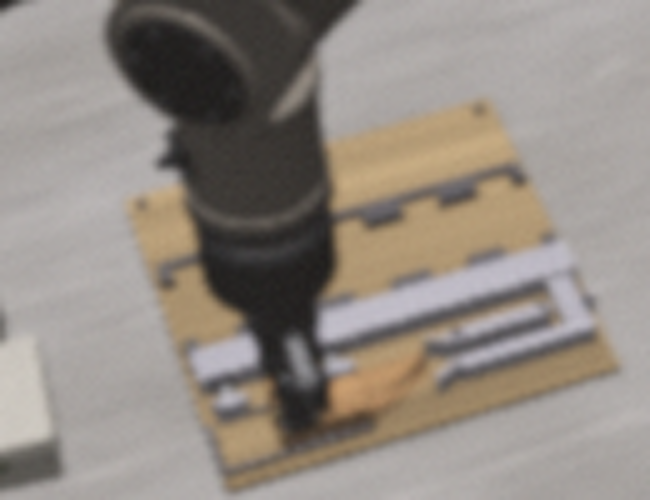

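The keeper has sprung shut: the pull bar is back beside the rail and the wedge nose is clear of the mouth. I'll slide the rest of the way into the bay.

send_rows(moves=[7,0.1,0,0,14,0.2,0,0,21,0.2,0,0,25,0.2,0,0,25,0.2,0,0])

```text
clock: 47.5
tcp_pos: [0.4496, 0.3008, 0.0309]
orientation: [-2.271, -2.17, -0.001]
contact_force: [-0.8, 0.2, 2.3]
grip_width: 0.0264
```

```bash
python3 - <<'E'
from h import *
f=snap("AG"); crop("AG",240,220,420,420,3); print(r.get_obs()["contact_force"],r.get_obs()["grip_width"])
print(togo((.4496,.3047,.0305),87.4))
E
```

```text
AG [0.44961503 0.3007738  0.03095006] 87.40241453077653 0.002764850428978531 -0.8389123403806132
[0.11253736 1.03944649 1.90566796] 0.026684450696409637
(array([ 3.9, -0.2,  0.5]), np.float64(0.002414530776519541))
```

View pics/AG_c.png

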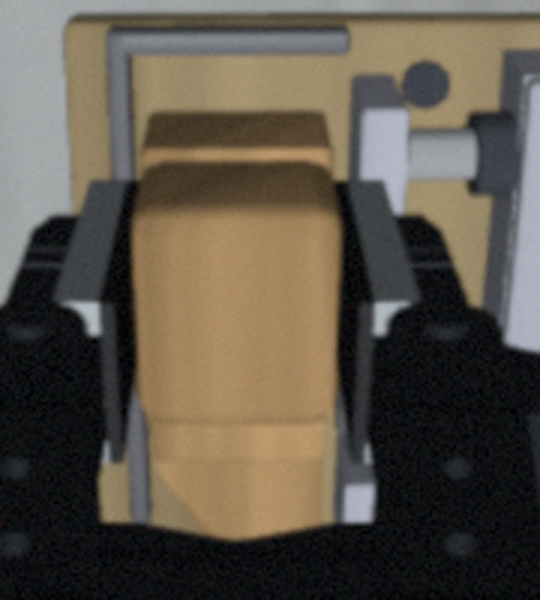

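send_rows(moves=[2,0,0,0,4,0,0,0,4,0,0,0,4,0,0.5,0])

```text
clock: 48.05
tcp_pos: [0.4499, 0.3037, 0.0309]
orientation: [2.272, 2.169, -0.0]
contact_force: [-1.6, -3.4, 11.9]
grip_width: 0.0263
```

```bash
python3 - <<'E'
from h import *
f=snap("AH"); print(r.get_obs()["contact_force"],r.get_obs()["grip_width"])
a=cv2.imread("pics/AH.png")[220:420,240:420];b=cv2.imread("pics/w4.png")[220:420,240:420]
cv2.imwrite("pics/cmp.png",cv2.resize(np.hstack([a,b]),None,fx=2.2,fy=2.2,interpolation=cv2.INTER_CUBIC))
E
```

```text
AH [0.44989243 0.30370842 0.0308785 ] 87.355672299696 0.0044987642313377586 -0.8441907642141532
[-0.3896804  -3.22311407  8.30440383] 0.026839660329387616
```

View pics/cmp.png

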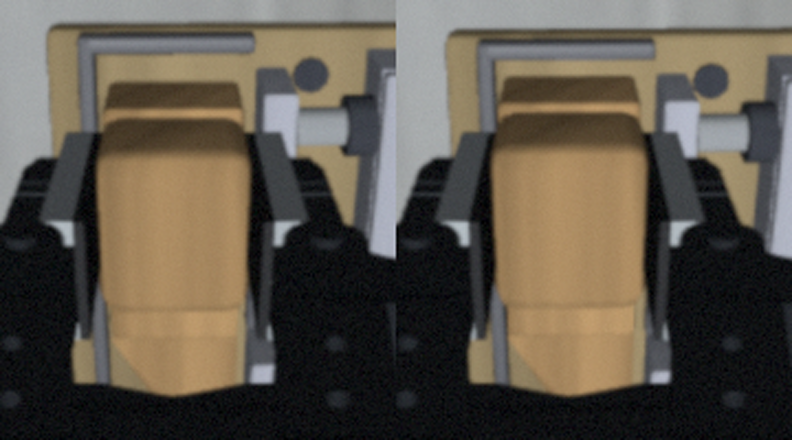

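The left crop is the present view and the right one the start. The wedge is about 2 mm short of where it began, so I'll ease up and move 1.8 mm more.

send_rows(moves=[0,0,-0.8,0,1.8,0,-0.8,0,1.8,0,-0.8,0,1.8,0,-0.3,0])

```text
clock: 48.6
tcp_pos: [0.4498, 0.306, 0.0309]
orientation: [-2.271, -2.17, -0.0]
contact_force: [-1.5, -0.5, 6.9]
grip_width: 0.0264
```

send_rows(moves=[0,0,0,0,0,0,0,0,0,0,0,0], hand=0.45)

```text
clock: 48.98
tcp_pos: [0.45, 0.3055, 0.0307]
orientation: [2.272, 2.17, -0.0]
contact_force: [0.7, 0.0, -1.2]
grip_width: 0.0471
```

send_rows(moves=[0,0,-15,0,0,0,-40,0,0,0,-80,0,-20,30,-120,0,-40,60,-160,0,-60,80,-180,0,-60,80,-180,0])

```text
clock: 49.85
tcp_pos: [0.5298, 0.24, 0.2136]
orientation: [2.275, 2.163, 0.007]
contact_force: [-0.5, 0.8, -0.2]
grip_width: 0.0472
```

```bash
python3 - <<'E'
from h import *
f=snap("AI"); crop("AI",180,60,480,360,2)
E
```

```text
AI [0.5277028  0.24135494 0.21202013] 87.23926366594604 0.03687983580027556 -0.6190928658016575
```

View pics/AI_c.png

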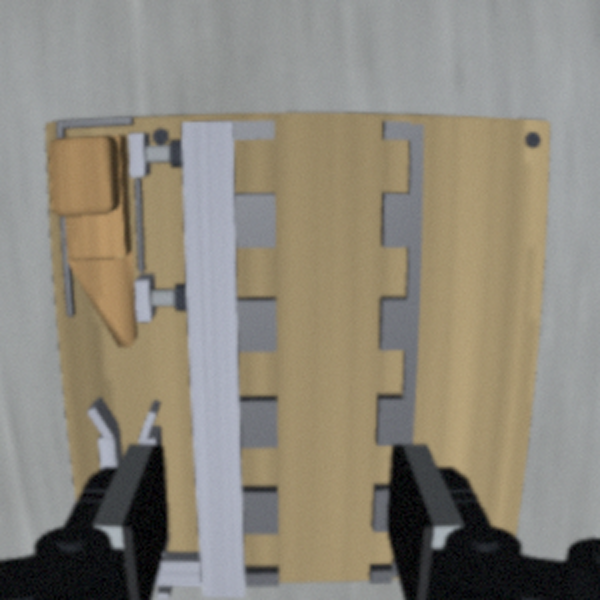

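The wedge is back in its bay between the rims and the keeper is shut. I'll take a last look at the tray before handing in.

send_rows(moves=[-50,0,-5,1,-105,0,-10,2,-160,1,-15,3,-215,2,-20,4,-270,3,-25,5,-325,3,-30,6,-380,4,-35,7,-410,5,-40,7])

```text
clock: 50.9
tcp_pos: [0.5119, -0.1694, 0.2501]
orientation: [-2.401, -2.024, 0.002]
contact_force: [1.5, 0.8, 0.7]
grip_width: 0.0467
```

send_rows(moves=[0,0,0,0,0,0,0,0])

```text
clock: 51.15
tcp_pos: [0.5129, -0.1656, 0.25]
orientation: [-2.396, -2.029, 0.0]
contact_force: [1.0, 0.6, 0.0]
grip_width: 0.0469
```

```bash
python3 - <<'E'
from h import *
f=snap("AJ"); crop("AJ",180,60,460,340,2.1)
f=grab("scene","AJs.png")
crop("AJs",130,180,410,350,2.8)
E
```

```text
AJ [ 0.51312064 -0.16541744  0.25005459] 80.54541072505151 0.0037647164569497085 0.06816440972941824
```

View pics/AJ.png

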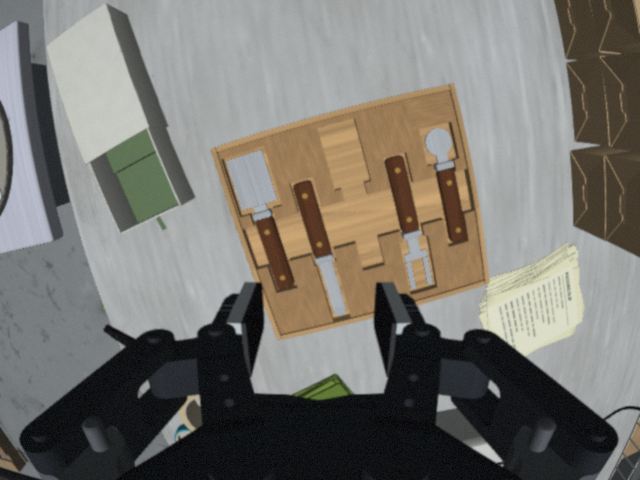

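View pics/AJs_c.png

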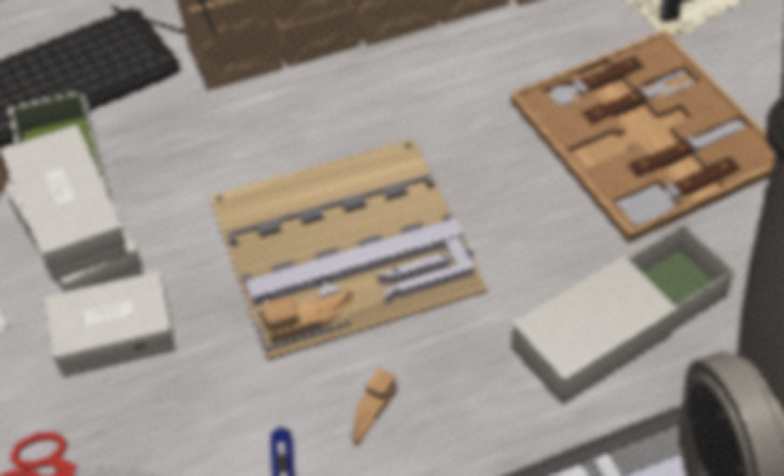

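The wrist view shows all four tools flat in their own pockets: cleaver (255,190), slim (320,250), fork (408,220), almond (447,180). The scene view shows the wedge in its bay, the keeper shut and the other things where they were. Handing in.

```bash
python3 - <<'E'
from bench import r
print(r.hand_in(), r.get_obs()["clock"])
E
```

```text
the job is handed in; nothing more can be done
the job is handed in; nothing more can be done
```

I propped the keeper open with the larger wedge, the one in the rack bay. I then laid the four tools that were in the rack (slim, fork, cleaver and almond; there was no spade) in their pockets. After that I pulled the wedge out and laid it back in its bay. The job was handed in at about 51 s, and no verdict came back.

**Last checks:** the final wrist and scene pictures show all four tools flat in their own pockets, blades towards the blade ends. The keeper is shut, the wedge lies between the bay rims, and the other things look where they were.

**What disagreed along the way:**
- **Camera:** wrist-camera positions of the same point differed by several millimetres between views. I fitted a correction from the rack and aligned close up before each release.
- **Fork:** it met about 15 N of contact in its pocket, so I eased and re-centred it before letting go. It sits slightly to one side, but inside the pocket.
- **Tray:** before the almond it had shifted by about 8 mm in x and 5 mm in y. I don't know whether this was the announced knock or a light touch of my fingers. I placed the almond by the pocket as seen.
- **Wedge:** it first came to rest about 2 mm short of where it had started, so I moved it on. I judged its final place only from the pictures.

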